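Load and lock the specimen carriers on the vacuum base

TASK

Load every specimen carrier on the bench flat into a pocket of the carrier base, one to a pocket, and knock down the sprung locking peg in front of each loaded pocket with a brisk tap of the mallet until it stays fully down, touching the pegs with nothing but the mallet and leaving the pegs of empty pockets up. Turn the vacuum sleeve to the number of carriers loaded (one pip for each), and leave the mallet standing on its striking face on its pad. Leave the other things on the bench alone.

Things in the scene. Friction and masses are not known exactly. Their poses are not given: they have to be found in the camera images.
- base: Fixed aluminium plate (x -127 to 45, y -202 to 202), 24 thick; origin at table level under the pocket row; x points away from the robot (+-0.1 rad). Pockets 1-5 at x 0, y -152, -76, 0, 76, 152 mm: floors 24 mm above the table, 70 x 70 mm, 6 mm ribs round them. Peg of each: x -90, same y, steel head 26 across, struck top 70 mm above the table (50 when down), in a collar 38 across, 40 high.
- peg1 (a joint): Travel of locking peg 1 (belongs to pocket 1) in m: 0 up, 0.020 fully down. Sprung up; needs about 8 N to start, less further down; past 0.012 it snaps down and stays latched; struck less far it springs back up. Do not expect to unlatch it.
- peg2 (a joint): Travel of locking peg 2 (belongs to pocket 2) in m: 0 up, 0.020 fully down. Sprung up; needs about 8 N to start, less further down; past 0.012 it snaps down and stays latched; struck less far it springs back up. Do not expect to unlatch it.
- peg3 (a joint): Travel of locking peg 3 (belongs to pocket 3) in m: 0 up, 0.020 fully down. Sprung up; needs about 8 N to start, less further down; past 0.012 it snaps down and stays latched; struck less far it springs back up. Do not expect to unlatch it.
- peg4 (a joint): Travel of locking peg 4 (belongs to pocket 4) in m: 0 up, 0.020 fully down. Sprung up; needs about 8 N to start, less further down; past 0.012 it snaps down and stays latched; struck less far it springs back up. Do not expect to unlatch it.
- peg5 (a joint): Travel of locking peg 5 (belongs to pocket 5) in m: 0 up, 0.020 fully down. Sprung up; needs about 8 N to start, less further down; past 0.012 it snaps down and stays latched; struck less far it springs back up. Do not expect to unlatch it.
- mallet: Mallet, 0.38 kg: white nylon block head 50 x 44 x 70 mm (x, y, z); origin at the centre of its lower striking face. Black handle 24 mm wide, 30 high, centreline 35 mm above that face, along body -x to x = -157 mm. Stands on that face on its pad. Grip it across the head (44 mm wide, along y) from above, about 52 mm above the face; held by the handle it twists in the fingers.
- pad_top (a point): Centre of the top of the mallet's pad, a black rubber square 80 x 80 mm, 4 mm thick, fixed on the table. The mallet stands anywhere within 30 mm of it, at any yaw.
- sleeve (a joint): Angle of the vacuum sleeve in rad, growing clockwise seen from above; five detents: 0 = one pip, 0.5 = two, 1.0 = three, 1.5 = four, 2.0 = five pips; stops at -0.05 and 2.05. The detents pull it in from about 0.15 rad either side; up to about 0.2 N m to pass from one to the next.
- sleeve_grip (a point): On the vacuum sleeve's axis, 56 mm above the table, the height to grip: upright grey round collar 50 mm across, 31 to 71 mm above the table, white index line on top and side, on a fixed white block 130 x 130 x 30 mm. Groups of 1 to 5 black pips lie round it on the side away from the robot; the index points at the group in force.
- carrier1: Specimen carrier, 0.22 kg (0.15 to 0.29): steel disc 60 mm in diameter, 12 mm thick, with an upright aluminium post 28 mm in diameter on it, top at 48 mm, a dark chip on the post. Origin under the centre of the disc, z up. Grip it by the post from above. May be absent (None from the start).
- carrier2: Specimen carrier, 0.22 kg (0.15 to 0.29): steel disc 60 mm in diameter, 12 mm thick, with an upright aluminium post 28 mm in diameter on it, top at 48 mm, a dark chip on the post. Origin under the centre of the disc, z up. Grip it by the post from above. May be absent (None from the start).
- carrier3: Specimen carrier, 0.22 kg (0.15 to 0.29): steel disc 60 mm in diameter, 12 mm thick, with an upright aluminium post 28 mm in diameter on it, top at 48 mm, a dark chip on the post. Origin under the centre of the disc, z up. Grip it by the post from above. May be absent (None from the start).
- carrier4: Specimen carrier, 0.22 kg (0.15 to 0.29): steel disc 60 mm in diameter, 12 mm thick, with an upright aluminium post 28 mm in diameter on it, top at 48 mm, a dark chip on the post. Origin under the centre of the disc, z up. Grip it by the post from above. May be absent (None from the start).
- carrier5: Specimen carrier, 0.22 kg (0.15 to 0.29): steel disc 60 mm in diameter, 12 mm thick, with an upright aluminium post 28 mm in diameter on it, top at 48 mm, a dark chip on the post. Origin under the centre of the disc, z up. Grip it by the post from above. May be absent (None from the start).
- washbottle: Bystander, to be left alone: wash bottle, white, 60 mm across, 150 mm tall; origin under its centre.
- dish: Bystander, to be left alone: glass dish, 90 mm across, 18 mm high; origin under its centre.
- slidebox: Bystander, to be left alone: slide box, green plastic, 60 x 100 x 32 mm; origin under its centre.
- tweezers: Bystander, to be left alone: flat steel tweezers, 120 mm long, 6 mm thick; origin under the centre.
- beaker: Bystander, to be left alone: glass beaker, 70 mm across, 90 mm high; origin under its centre.
- driver: Bystander, to be left alone: screwdriver, 170 mm long, lying.
- gauge_block: Bystander, to be left alone: steel block 50 x 50 x 40 mm; origin under its centre.
There are look-alikes about, which are no part of the job. What is shaped like the carrier5 but red is not meant. What is shaped like the part that bears sleeve but orange is not meant.

How it is judged (in metres and radians):
On the way:
1. the mallet strikes a peg briskly down (peg moving faster than 30 mm/s under the mallet) (((contact force between mallet and peg1 above 2 N and velocity of joint peg1 above 0.03 m/s) or (contact force between mallet and peg2 above 2 N and velocity of joint peg2 above 0.03 m/s) or (contact force between mallet and peg3 above 2 N and velocity of joint peg3 above 0.03 m/s) or (contact force between mallet and peg4 above 2 N and velocity of joint peg4 above 0.03 m/s) or (contact force between mallet and peg5 above 2 N and velocity of joint peg5 above 0.03 m/s))).
At the end, for the whole second after the job is handed in: Every carrier lies flat within 8 mm in x and y of a pocket centre; pegs of loaded pockets are down (over 17 mm), the others up (under 5 mm); the sleeve is within 0.12 rad of the detent for the number of carriers; the mallet stands upright on its face within 30 mm of the pad centre, all at rest (((value of joint each of peg1, peg2, peg3 above 0.017 m and value of joint each of peg4, peg5 below 0.005 m and value of joint sleeve between 0.88 and 1.12 rad) or (value of joint each of peg1, peg2, peg4 above 0.017 m and value of joint each of peg3, peg5 below 0.005 m and value of joint sleeve between 0.88 and 1.12 rad) or (value of joint each of peg1, peg3, peg4 above 0.017 m and value of joint each of peg2, peg5 below 0.005 m and value of joint sleeve between 0.88 and 1.12 rad) or (value of joint each of peg1, peg5 below 0.005 m and value of joint each of peg2, peg3, peg4 above 0.017 m and value of joint sleeve between 0.88 and 1.12 rad) or (value of joint each of peg1, peg2, peg3, peg4 above 0.017 m and value of joint peg5 below 0.005 m and value of joint sleeve between 1.38 and 1.62 rad) or (value of joint each of peg1, peg2, peg5 above 0.017 m and value of joint each of peg3, peg4 below 0.005 m and value of joint sleeve between 0.88 and 1.12 rad) or (value of joint each of peg1, peg3, peg5 above 0.017 m and value of joint each of peg2, peg4 below 0.005 m and value of joint sleeve between 0.88 and 1.12 rad) or (value of joint each of peg1, peg4 below 0.005 m and value of joint each of peg2, peg3, peg5 above 0.017 m and value of joint sleeve between 0.88 and 1.12 rad) or (value of joint each of peg1, peg2, peg3, peg5 above 0.017 m and value of joint peg4 below 0.005 m and value of joint sleeve between 1.38 and 1.62 rad) or (value of joint each of peg1, peg4, peg5 above 0.017 m and value of joint each of peg2, peg3 below 0.005 m and value of joint sleeve between 0.88 and 1.12 rad) or (value of joint each of peg1, peg3 below 0.005 m and value of joint each of peg2, peg4, peg5 above 0.017 m and value of joint sleeve between 0.88 and 1.12 rad) or (value of joint each of peg1, peg2, peg4, peg5 above 0.017 m and value of joint peg3 below 0.005 m and value of joint sleeve between 1.38 and 1.62 rad) or (value of joint each of peg1, peg2 below 0.005 m and value of joint each of peg3, peg4, peg5 above 0.017 m and value of joint sleeve between 0.88 and 1.12 rad) or (value of joint each of peg1, peg3, peg4, peg5 above 0.017 m and value of joint peg2 below 0.005 m and value of joint sleeve between 1.38 and 1.62 rad) or (value of joint peg1 below 0.005 m and value of joint each of peg2, peg3, peg4, peg5 above 0.017 m and value of joint sleeve between 1.38 and 1.62 rad) or (value of joint each of peg1, peg2, peg3, peg4, peg5 above 0.017 m and value of joint sleeve between 1.88 and 2.12 rad)) and ((x of carrier1 in the frame of base between -0.008 and 0.008 m and y of carrier1 in the frame of base between -0.16 and -0.144 m and z of carrier1 in the frame of base between 0.021 and 0.027 m and value of joint peg1 above 0.017 m) or (x of carrier1 in the frame of base between -0.008 and 0.008 m and y of carrier1 in the frame of base between -0.084 and -0.068 m and z of carrier1 in the frame of base between 0.021 and 0.027 m and value of joint peg2 above 0.017 m) or (x of carrier1 in the frame of base between -0.008 and 0.008 m and y of carrier1 in the frame of base between -0.008 and 0.008 m and z of carrier1 in the frame of base between 0.021 and 0.027 m and value of joint peg3 above 0.017 m) or (x of carrier1 in the frame of base between -0.008 and 0.008 m and y of carrier1 in the frame of base between 0.068 and 0.084 m and z of carrier1 in the frame of base between 0.021 and 0.027 m and value of joint peg4 above 0.017 m) or (x of carrier1 in the frame of base between -0.008 and 0.008 m and y of carrier1 in the frame of base between 0.144 and 0.16 m and z of carrier1 in the frame of base between 0.021 and 0.027 m and value of joint peg5 above 0.017 m)) and ((x of carrier2 in the frame of base between -0.008 and 0.008 m and y of carrier2 in the frame of base between -0.16 and -0.144 m and z of carrier2 in the frame of base between 0.021 and 0.027 m and value of joint peg1 above 0.017 m) or (x of carrier2 in the frame of base between -0.008 and 0.008 m and y of carrier2 in the frame of base between -0.084 and -0.068 m and z of carrier2 in the frame of base between 0.021 and 0.027 m and value of joint peg2 above 0.017 m) or (x of carrier2 in the frame of base between -0.008 and 0.008 m and y of carrier2 in the frame of base between -0.008 and 0.008 m and z of carrier2 in the frame of base between 0.021 and 0.027 m and value of joint peg3 above 0.017 m) or (x of carrier2 in the frame of base between -0.008 and 0.008 m and y of carrier2 in the frame of base between 0.068 and 0.084 m and z of carrier2 in the frame of base between 0.021 and 0.027 m and value of joint peg4 above 0.017 m) or (x of carrier2 in the frame of base between -0.008 and 0.008 m and y of carrier2 in the frame of base between 0.144 and 0.16 m and z of carrier2 in the frame of base between 0.021 and 0.027 m and value of joint peg5 above 0.017 m)) and ((x of carrier3 in the frame of base between -0.008 and 0.008 m and y of carrier3 in the frame of base between -0.16 and -0.144 m and z of carrier3 in the frame of base between 0.021 and 0.027 m and value of joint peg1 above 0.017 m) or (x of carrier3 in the frame of base between -0.008 and 0.008 m and y of carrier3 in the frame of base between -0.084 and -0.068 m and z of carrier3 in the frame of base between 0.021 and 0.027 m and value of joint peg2 above 0.017 m) or (x of carrier3 in the frame of base between -0.008 and 0.008 m and y of carrier3 in the frame of base between -0.008 and 0.008 m and z of carrier3 in the frame of base between 0.021 and 0.027 m and value of joint peg3 above 0.017 m) or (x of carrier3 in the frame of base between -0.008 and 0.008 m and y of carrier3 in the frame of base between 0.068 and 0.084 m and z of carrier3 in the frame of base between 0.021 and 0.027 m and value of joint peg4 above 0.017 m) or (x of carrier3 in the frame of base between -0.008 and 0.008 m and y of carrier3 in the frame of base between 0.144 and 0.16 m and z of carrier3 in the frame of base between 0.021 and 0.027 m and value of joint peg5 above 0.017 m)) and ((x of carrier4 in the frame of base between -0.008 and 0.008 m and y of carrier4 in the frame of base between -0.16 and -0.144 m and z of carrier4 in the frame of base between 0.021 and 0.027 m and value of joint peg1 above 0.017 m) or (x of carrier4 in the frame of base between -0.008 and 0.008 m and y of carrier4 in the frame of base between -0.084 and -0.068 m and z of carrier4 in the frame of base between 0.021 and 0.027 m and value of joint peg2 above 0.017 m) or (x of carrier4 in the frame of base between -0.008 and 0.008 m and y of carrier4 in the frame of base between -0.008 and 0.008 m and z of carrier4 in the frame of base between 0.021 and 0.027 m and value of joint peg3 above 0.017 m) or (x of carrier4 in the frame of base between -0.008 and 0.008 m and y of carrier4 in the frame of base between 0.068 and 0.084 m and z of carrier4 in the frame of base between 0.021 and 0.027 m and value of joint peg4 above 0.017 m) or (x of carrier4 in the frame of base between -0.008 and 0.008 m and y of carrier4 in the frame of base between 0.144 and 0.16 m and z of carrier4 in the frame of base between 0.021 and 0.027 m and value of joint peg5 above 0.017 m)) and ((x of carrier5 in the frame of base between -0.008 and 0.008 m and y of carrier5 in the frame of base between -0.16 and -0.144 m and z of carrier5 in the frame of base between 0.021 and 0.027 m and value of joint peg1 above 0.017 m) or (x of carrier5 in the frame of base between -0.008 and 0.008 m and y of carrier5 in the frame of base between -0.084 and -0.068 m and z of carrier5 in the frame of base between 0.021 and 0.027 m and value of joint peg2 above 0.017 m) or (x of carrier5 in the frame of base between -0.008 and 0.008 m and y of carrier5 in the frame of base between -0.008 and 0.008 m and z of carrier5 in the frame of base between 0.021 and 0.027 m and value of joint peg3 above 0.017 m) or (x of carrier5 in the frame of base between -0.008 and 0.008 m and y of carrier5 in the frame of base between 0.068 and 0.084 m and z of carrier5 in the frame of base between 0.021 and 0.027 m and value of joint peg4 above 0.017 m) or (x of carrier5 in the frame of base between -0.008 and 0.008 m and y of carrier5 in the frame of base between 0.144 and 0.16 m and z of carrier5 in the frame of base between 0.021 and 0.027 m and value of joint peg5 above 0.017 m)) and (value of joint peg1 below 0.005 m or (x of carrier1 in the frame of base between -0.008 and 0.008 m and y of carrier1 in the frame of base between -0.16 and -0.144 m and z of carrier1 in the frame of base between 0.021 and 0.027 m) or (x of carrier2 in the frame of base between -0.008 and 0.008 m and y of carrier2 in the frame of base between -0.16 and -0.144 m and z of carrier2 in the frame of base between 0.021 and 0.027 m) or (x of carrier3 in the frame of base between -0.008 and 0.008 m and y of carrier3 in the frame of base between -0.16 and -0.144 m and z of carrier3 in the frame of base between 0.021 and 0.027 m) or (x of carrier4 in the frame of base between -0.008 and 0.008 m and y of carrier4 in the frame of base between -0.16 and -0.144 m and z of carrier4 in the frame of base between 0.021 and 0.027 m) or (x of carrier5 in the frame of base between -0.008 and 0.008 m and y of carrier5 in the frame of base between -0.16 and -0.144 m and z of carrier5 in the frame of base between 0.021 and 0.027 m)) and (value of joint peg2 below 0.005 m or (x of carrier1 in the frame of base between -0.008 and 0.008 m and y of carrier1 in the frame of base between -0.084 and -0.068 m and z of carrier1 in the frame of base between 0.021 and 0.027 m) or (x of carrier2 in the frame of base between -0.008 and 0.008 m and y of carrier2 in the frame of base between -0.084 and -0.068 m and z of carrier2 in the frame of base between 0.021 and 0.027 m) or (x of carrier3 in the frame of base between -0.008 and 0.008 m and y of carrier3 in the frame of base between -0.084 and -0.068 m and z of carrier3 in the frame of base between 0.021 and 0.027 m) or (x of carrier4 in the frame of base between -0.008 and 0.008 m and y of carrier4 in the frame of base between -0.084 and -0.068 m and z of carrier4 in the frame of base between 0.021 and 0.027 m) or (x of carrier5 in the frame of base between -0.008 and 0.008 m and y of carrier5 in the frame of base between -0.084 and -0.068 m and z of carrier5 in the frame of base between 0.021 and 0.027 m)) and (value of joint peg3 below 0.005 m or (x of carrier1 in the frame of base between -0.008 and 0.008 m and y of carrier1 in the frame of base between -0.008 and 0.008 m and z of carrier1 in the frame of base between 0.021 and 0.027 m) or (x of carrier2 in the frame of base between -0.008 and 0.008 m and y of carrier2 in the frame of base between -0.008 and 0.008 m and z of carrier2 in the frame of base between 0.021 and 0.027 m) or (x of carrier3 in the frame of base between -0.008 and 0.008 m and y of carrier3 in the frame of base between -0.008 and 0.008 m and z of carrier3 in the frame of base between 0.021 and 0.027 m) or (x of carrier4 in the frame of base between -0.008 and 0.008 m and y of carrier4 in the frame of base between -0.008 and 0.008 m and z of carrier4 in the frame of base between 0.021 and 0.027 m) or (x of carrier5 in the frame of base between -0.008 and 0.008 m and y of carrier5 in the frame of base between -0.008 and 0.008 m and z of carrier5 in the frame of base between 0.021 and 0.027 m)) and (value of joint peg4 below 0.005 m or (x of carrier1 in the frame of base between -0.008 and 0.008 m and y of carrier1 in the frame of base between 0.068 and 0.084 m and z of carrier1 in the frame of base between 0.021 and 0.027 m) or (x of carrier2 in the frame of base between -0.008 and 0.008 m and y of carrier2 in the frame of base between 0.068 and 0.084 m and z of carrier2 in the frame of base between 0.021 and 0.027 m) or (x of carrier3 in the frame of base between -0.008 and 0.008 m and y of carrier3 in the frame of base between 0.068 and 0.084 m and z of carrier3 in the frame of base between 0.021 and 0.027 m) or (x of carrier4 in the frame of base between -0.008 and 0.008 m and y of carrier4 in the frame of base between 0.068 and 0.084 m and z of carrier4 in the frame of base between 0.021 and 0.027 m) or (x of carrier5 in the frame of base between -0.008 and 0.008 m and y of carrier5 in the frame of base between 0.068 and 0.084 m and z of carrier5 in the frame of base between 0.021 and 0.027 m)) and (value of joint peg5 below 0.005 m or (x of carrier1 in the frame of base between -0.008 and 0.008 m and y of carrier1 in the frame of base between 0.144 and 0.16 m and z of carrier1 in the frame of base between 0.021 and 0.027 m) or (x of carrier2 in the frame of base between -0.008 and 0.008 m and y of carrier2 in the frame of base between 0.144 and 0.16 m and z of carrier2 in the frame of base between 0.021 and 0.027 m) or (x of carrier3 in the frame of base between -0.008 and 0.008 m and y of carrier3 in the frame of base between 0.144 and 0.16 m and z of carrier3 in the frame of base between 0.021 and 0.027 m) or (x of carrier4 in the frame of base between -0.008 and 0.008 m and y of carrier4 in the frame of base between 0.144 and 0.16 m and z of carrier4 in the frame of base between 0.021 and 0.027 m) or (x of carrier5 in the frame of base between -0.008 and 0.008 m and y of carrier5 in the frame of base between 0.144 and 0.16 m and z of carrier5 in the frame of base between 0.021 and 0.027 m)) and angle between each of carrier1, carrier2, carrier3, carrier4, carrier5, mallet's own z axis and vertical below 0.08 rad and linear speed of each of carrier1, carrier2, carrier3, carrier4, carrier5, mallet below 0.02 m/s and distance between mallet and pad_top below 0.03 m); the robot touches nothing.
It fails at once if the robot itself touches a peg (contact force between any of the fingers, the arm and peg1 above 1 N or contact force between any of the fingers, the arm and peg2 above 1 N or contact force between any of the fingers, the arm and peg3 above 1 N or contact force between any of the fingers, the arm and peg4 above 1 N or contact force between any of the fingers, the arm and peg5 above 1 N).
It fails at once if a carrier is pressed hard on a peg (over 10 N) ((contact force between carrier1 and peg1 above 10 N or contact force between carrier1 and peg2 above 10 N or contact force between carrier1 and peg3 above 10 N or contact force between carrier1 and peg4 above 10 N or contact force between carrier1 and peg5 above 10 N) or (contact force between carrier2 and peg1 above 10 N or contact force between carrier2 and peg2 above 10 N or contact force between carrier2 and peg3 above 10 N or contact force between carrier2 and peg4 above 10 N or contact force between carrier2 and peg5 above 10 N) or (contact force between carrier3 and peg1 above 10 N or contact force between carrier3 and peg2 above 10 N or contact force between carrier3 and peg3 above 10 N or contact force between carrier3 and peg4 above 10 N or contact force between carrier3 and peg5 above 10 N) or (contact force between carrier4 and peg1 above 10 N or contact force between carrier4 and peg2 above 10 N or contact force between carrier4 and peg3 above 10 N or contact force between carrier4 and peg4 above 10 N or contact force between carrier4 and peg5 above 10 N) or (contact force between carrier5 and peg1 above 10 N or contact force between carrier5 and peg2 above 10 N or contact force between carrier5 and peg3 above 10 N or contact force between carrier5 and peg4 above 10 N or contact force between carrier5 and peg5 above 10 N)).
It fails at once if a bystander is shifted by more than 30 mm (distance of any of washbottle, dish, slidebox, tweezers, beaker, driver, gauge_block from where it was at the start of the episode above 0.03 m).
Of carrier1, carrier2, carrier3, carrier4, carrier5 only 3 to 5 are there at a start; the rules pass over those that are not, and their reading is None.
At some moment in a run one of carrier1, carrier2, carrier3, carrier4, carrier5 may be knocked a few centimetres aside while the robot is not near it.
It also fails if it takes over 210 s, if anything falls off the work surface, if the arm or the gripper's body presses on something with over 40 N, if the wrist force passes 120 N, or if a joint passes its speed limit or range.

ROBOT

A 7-joint arm with a two-finger parallel gripper is mounted at the origin on the work surface. World frame = base frame: x ahead of the robot, y to its left, z up, the work surface at z = 0. Lengths are in m, angles in degrees, forces in N, time in s.
With the tool pointing down it reaches from about 0.425 to 0.875 m from the base axis. Payload 8.4 kg.
Tool frame: the origin (TCP) lies on the centre line of the jaws, within the pads' length; the fingertips stand 19 mm ahead of it and the grasp point (between the pads) is the TCP; x points along the fingers, z is the direction in which the jaws open and shut, and the axes are right-handed (so a half turn about x gives the same grasp; the last joint's range is limited). The gripper opens to 87 mm and grips with 3 to 60 N. Pads are 19 mm wide; open, the fingers measure 117 mm over their backs; the gripper's body (75 mm by 190 mm) begins 51 mm behind the grasp point.
Start: joints at [65.535, 19.091, 2.286, 83.961, -0.768, 76.965, -3.352], TCP at [0.209, -0.615, 0.242] pointing down, gripper open.
Joint ranges: [-147.57, 147.57], [-21.85, 119.76], [-74.77, 79.35], [14.55, 137.4], [-85.83, 265.84], [4.83, 119.75], [-152.11, 152.11]. Speed limits (degrees/s): [127.2, 127.2, 159.86, 159.86, 180, 180, 180].

INTERFACE

Orientations are given as a 3x3 rotation matrix whose columns are the frame's x, y, z axes.
In Python, from station import status, cams, arm, recognise, spot_point gives the robot as it stands.
- The arm moves only by the tool drive_tool, never from a script. Its argument "increments" is a list of rows, each a list of 3 entries, a list of its own where there are three numbers: the finger opening in mm, from 0 to 87, then the shift along the tool's x, y, z in units of 30 mm (1.0 is 30 mm), then the turn, a rotation vector about the tool's x, y, z in rad. A call has exactly 8 rows; each row is the pose to reach, as a shift and turn from the pose commanded when the call began, along the tool's axes at that moment; what a row does not reach only later rows make up. A row lasts 1/12 s, in which the tool goes at most 41.7 mm and 7.16 degrees, less where a joint would pass 70% of its speed; a pose out of reach is approached as far as the arm can. A call with a gripper value outside its range is refused whole. The fingers move at their own pace and stop on an object; "newtons" is the grip in N (left out, the last holds). Time passes only in rows, so rows that repeat a pose let the fingers close, or fill a call up. It gives the time, the measured TCP pose, the force and the opening at its end, in the units of the state.
- status.sense(): the state, without advancing time (a new reading comes with each control period).
- cams.capture(name): name is "side" or "top" or "wrist"; returns a dict with "image" (480x640x3 uint8, red, green, blue), "depth" (480x640 float32, m along the optical axis (not along the pixel's ray), 0 where there is no reading), "camera_matrix" (3x3 intrinsics, pixels), "xyz" and "orientation" of the camera in the world; the wrist camera has in their place "tool_from_camera" (4x4, takes a point from camera to tool coordinates, whose origin is the TCP and whose axes are the tool frame's). Camera axes: x right, y down, z forward; pixel columns grow to the right and rows downward; lengths in m; the calibration is good to about 2 mm. A picture is of the moment at which its call begins: read the wrist's pose just before it.
- arm.sign_off(): hands the job in, once; it reports no verdict.
Trained networks look in a picture, given as the dict that the camera call returned (one of the last four; its "shot" number tells which), for a name from the list of things; names that differ only in an ending like _2 or _b are one class to them, and where a whole thing is asked for, a point or a joint stands for the part that bears it (a point fixed in the world has none). Each returns a list of dicts, best first, with "confidence" (0 to 1); they miss things now and then, are a little off and sometimes report something else, mostly with a low value. They report only what shows in the picture. A call takes as long as a camera call. They do not tell look-alikes from the thing itself.
- recognise(picture, name): "pixel" ([row, column] in pixels, amid what is visible of it).
- spot_point(picture, name): "pixel" ([row, column] in pixels: a listed point, or the origin of a listed thing).
The state is a dict: "t": time; "joints": joint angles; "qvel": joint speeds; "joint_torque": joint torques, N m; "ee_pos": TCP position; "tool_rot": TCP orientation; "contact_force": force on the tool from outside, world axes, zero at the start; "moment": the same for the moment, N m; "width": opening from 0.0 (shut) to 1.0 (fully open).
Only numpy, scipy, OpenCV 4.12 (cv2) and the standard library are available. Lean on these libraries where they do the work, as an engineer would, in place of code of your own. Each camera call takes 0.05 s, during which the arm holds its last target.

## Working session

There is one attempt and no reset: what is moved stays moved. The work goes in short steps, Python scripts to look and compute and a tool call to move; the robot and the scene stay as the last step left them, time stands still between calls to the robot, and variables do not carry over. Pictures are saved under pics/ and viewed, and the job is handed in when it is done.

Besides the shell and the picture viewer there is one more tool, called after "Emit:" by a JSON object that holds its "api" and its "payload". drive_tool: Moves the arm, as the interface text tells. Its arguments: {"type":"object","properties":{"increments":{"type":"array","items":{"type":"array"}},"newtons":{"type":"number"}},"required":["increments"]}

```bash
ls; mkdir -p pics; cat > h.py <<'E'
import numpy as np, cv2
from station import status, cams, arm, recognise, spot_point
def save(p,name,crop=None,scale=1):
    im=p["image"][:,:,::-1].copy()
    if crop: r0,r1,c0,c1=crop; im=im[r0:r1,c0:c1]
    if scale!=1: im=cv2.resize(im,None,fx=scale,fy=scale,interpolation=cv2.INTER_CUBIC)
    cv2.imwrite("pics/"+name,im)
def ext(p,s=None):
    if "tool_from_camera" in p:
        T=np.array(p["tool_from_camera"]); R=np.array(s["tool_rot"]); t=np.array(s["ee_pos"])
        return R@T[:3,:3], R@T[:3,3]+t
    return np.array(p["orientation"]), np.array(p["xyz"])
def ray(p,px,s=None):
    R,t=ext(p,s); K=np.array(p["camera_matrix"])
    d=np.linalg.inv(K)@np.array([px[1],px[0],1.0]); return t,R@d
def at_z(p,px,z,s=None):
    t,d=ray(p,px,s); return t+d*(z-t[2])/d[2]
def at_depth(p,px,s=None):
    r,c=int(round(px[0])),int(round(px[1])); w=p["depth"][max(r-2,0):r+3,max(c-2,0):c+3]; w=w[w>0]
    if len(w)==0: return None
    t,d=ray(p,px,s); return t+d*np.median(w)
def cloud(p,s=None):
    R,t=ext(p,s); K=np.array(p["camera_matrix"]); D=p["depth"]
    v,u=np.mgrid[:D.shape[0],:D.shape[1]]
    P=np.stack([(u-K[0,2])/K[0,0]*D,(v-K[1,2])/K[1,1]*D,D],-1)
    W=P@R.T+t; W[D<=0]=np.nan; return W
E
python3 - <<'E'
from h import *
s=status.sense(); print({k:np.round(v,3).tolist() for k,v in s.items()})
for n in("top","side","wrist"):
    p=cams.capture(n); save(p,n+"0.png")
    if n!="wrist": print(n,np.round(p["xyz"],3),np.round(p["orientation"],3).tolist())
    else: print(np.round(p["tool_from_camera"],3).tolist())
    if n=="wrist": continue
    for o in("base","mallet","pad_top","sleeve_grip","sleeve","carrier1","washbottle","dish","slidebox","tweezers","beaker","driver","gauge_block"):
        for f in (recognise,spot_point):
            try: r=f(p,o)
            except Exception as e: print(n,o,f.__name__,e); continue
            print(n,o,f.__name__,[(np.round(x["pixel"]).tolist(),round(x["confidence"],2),np.round(at_depth(p,x["pixel"]),3).tolist() if at_depth(p,x["pixel"]) is not None else None) for x in r])
E
```

```text
pics
{'t': 0.0, 'joints': [65.534, 19.132, 2.284, 84.011, -0.769, 76.965, -3.352], 'qvel': [0.001, -0.079, 0.013, 0.071, -0.015, -0.176, 0.064], 'joint_torque': [0.001, -65.636, 1.336, -40.38, -0.06, 0.045, 0.0], 'ee_pos': [0.209, -0.615, 0.241], 'tool_rot': [[-0.001, 0.947, 0.322], [0.002, 0.322, -0.947], [-1.0, -0.0, -0.002]], 'contact_force': [0.798, 0.665, 0.549], 'moment': [-0.059, -0.022, -0.014], 'width': 1.002}
top [0.349 0.017 1.311] [[0.005, -0.986, 0.165], [-1.0, -0.005, -0.001], [0.002, -0.165, -0.986]]
top base call [([228.0, 349.0], 0.88, [0.603, -0.048, 0.027])]
top base call [([213.0, 350.0], 0.74, [0.647, -0.05, 0.025]), ([286.0, 295.0], 0.48, [0.437, 0.096, 0.074]), ([174.0, 359.0], 0.43, [0.766, -0.079, 0.005])]
top mallet call [([292.0, 277.0], 0.79, [0.423, 0.145, 0.054]), ([267.0, 507.0], 0.4, [0.496, -0.479, 0.032])]
top mallet call [([287.0, 292.0], 0.64, [0.435, 0.105, 0.074]), ([289.0, 296.0], 0.33, [0.43, 0.093, 0.074])]
top pad_top call [([296.0, 301.0], 0.63, [0.416, 0.085, 0.004])]
top pad_top call [([291.0, 294.0], 0.94, [0.424, 0.098, 0.074])]
top slee
[... 5053 characters left out ...]
l [([291.0, 347.0], 0.61, [0.418, 0.134, 0.053]), ([216.0, 274.0], 0.52, [0.763, -0.074, 0.006])]
side beaker call [([262.0, 216.0], 0.59, [0.711, 0.23, 0.078])]
side beaker call [([276.0, 215.0], 0.72, [0.719, 0.234, 0.035]), ([407.0, 281.0], 0.68, [0.393, 0.434, 0.039])]
side driver call [([241.0, 250.0], 0.66, [0.746, 0.064, 0.012])]
side driver call [([292.0, 346.0], 0.64, [0.418, 0.138, 0.053]), ([251.0, 240.0], 0.55, [0.756, 0.099, -0.001])]
side gauge_block call [([405.0, 280.0], 0.73, [0.396, 0.433, 0.039])]
side gauge_block call [([409.0, 284.0], 0.81, [0.387, 0.436, 0.039])]
[[-0.001, -0.242, 0.97, -0.144], [-0.0, -0.97, -0.242, 0.066], [1.0, -0.0, 0.0, -0.0], [0.0, 0.0, 0.0, 1.0]]
```

View pics/top0.png

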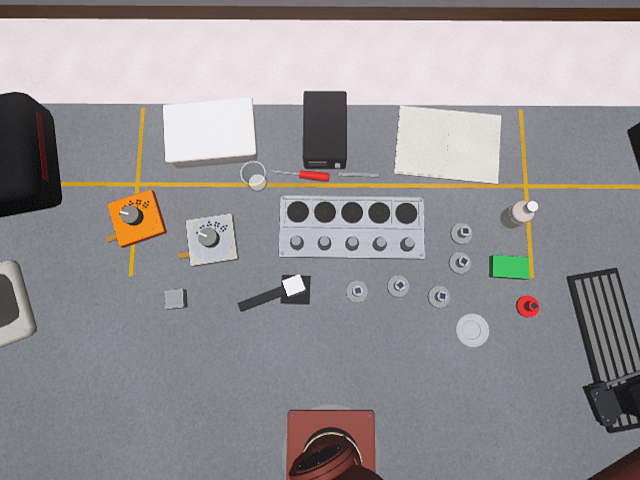

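View pics/side0.png

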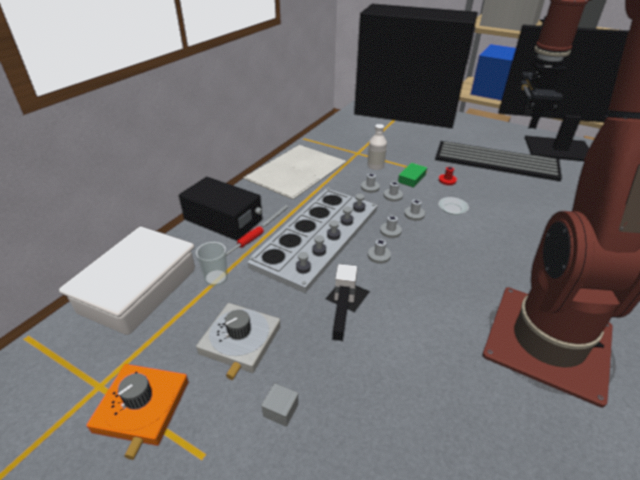

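```bash
python3 - <<'E'
from h import *
p=cams.capture("top"); save(p,"t1.png",(190,330,230,550),2.4)
save(p,"t2.png",(170,330,90,330),3.3)
E
```

```text
(no output)
```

View pics/t1.png

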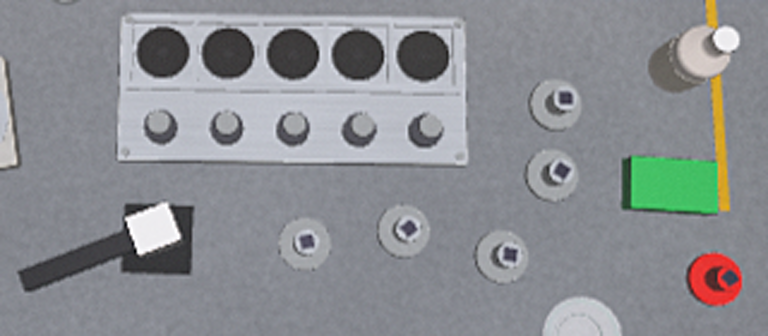

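View pics/t2.png

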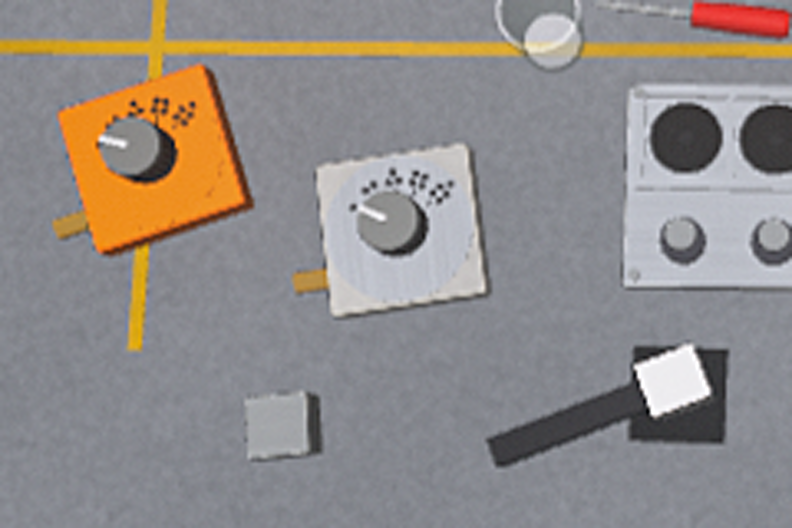

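The five grey carriers are at top pixels (233,461), (262,460), (296,438), (286,398) and (291,357). The red look-alike at (306,528) is excluded. The white sleeve is at (237,206), and its index is on one pip; the orange one at (216,131) is excluded. Five carriers means every pocket gets loaded and the sleeve goes to five pips.

```bash
cat >> h.py <<'E'
def blobs(W,zlo,zhi,xr,yr,minpix=20):
    m=(W[...,2]>zlo)&(W[...,2]<zhi)&(W[...,0]>xr[0])&(W[...,0]<xr[1])&(W[...,1]>yr[0])&(W[...,1]<yr[1])
    n,lab,st,c=cv2.connectedComponentsWithStats(m.astype(np.uint8))
    out=[]
    for i in range(1,n):
        if st[i,4]>=minpix:
            P=W[lab==i]; q=P[:,:2]
            (cx,cy),(w,h),a=cv2.minAreaRect((q*1000).astype(np.float32))
            out.append(dict(n=int(st[i,4]),mean=P.mean(0).round(4).tolist(),rect=(round(cx,1),round(cy,1),round(w,1),round(h,1),round(a,1))))
    return out
E
python3 - <<'E'
from h import *
for n in("top","side"):
    p=cams.capture(n); W=cloud(p)
    print(n,"pegs/sleeve/mallet z>0.06"); [print(b) for b in blobs(W,0.06,0.085,(0.35,0.75),(-0.4,0.62),12)]
    print("carriers"); [print(b) for b in blobs(W,0.04,0.054,(0.35,0.75),(-0.6,0.0),10)]
    print("discs"); [print(b) for b in blobs(W,0.008,0.054,(0.35,0.65),(-0.42,-0.02),30)]
    print("base"); [print(b) for b in blobs(W,0.018,0.032,(0.48,0.8),(-0.3,0.3),200)]
E
```

```text
top pegs/sleeve/mallet z>0.06
{'n': 16, 'mean': [0.7392, 0.2439, 0.0733], 'rect': (738.2, 243.7, 21.0, 3.0, 4.4)}
{'n': 40, 'mean': [0.7144, 0.2019, 0.0719], 'rect': (715.9, 203.5, 14.8, 53.2, 24.7)}
{'n': 294, 'mean': [0.6286, 0.5462, 0.0705], 'rect': (629.2, 547.1, 50.1, 48.7, 34.5)}
{'n': 285, 'mean': [0.5685, 0.3331, 0.0706], 'rect': (569.1, 333.7, 48.7, 49.0, 27.7)}
{'n': 74, 'mean': [0.5591, 0.0967, 0.0696], 'rect': (559.4, 97.4, 24.0, 24.1, 25.2)}
{'n': 72, 'mean': [0.5587, 0.021, 0.0698], 'rect': (559.3, 20.8, 24.5, 21.4, 0.0)}
{'n': 74, 'mean': [0.5579, -0.0547, 0.0694], 'rect': (557.8, -55.1, 22.9, 25.0, 46.4)}
{'n': 75, 'mean': [0.5573, -0.1304, 0.0693], 'rect': (557.4, -130.6, 22.7, 24.5, 4.3)}
{'n': 79, 'mean': [0.5565, -0.2061, 0.0698], 'rect': (556.6, -205.7, 24.5, 24.3, 0.2)}
{'n': 321, 'mean': [0.4401, 0.1009, 0.074], 'rect': (440.8, 101.2, 45.1, 49.5, 21.4)}
carriers
{'n': 49, 'mean': [0.6272, -0.4851, 0.0465], 'rect': (627.9, -489.3, 57.6, 22.3, 30.7)}
{'n': 83, 'mean': [0.5923, -0.3637, 0.0475], 'rect': (592.4, -363.9, 26.1, 27.2, 52.1)}
{'n': 18, 'mean': [0.5533,
[... 3453 characters left out ...]
': [0.5047, -0.3513, 0.0235], 'rect': (506.8, -355.4, 58.1, 53.9, 11.9)}
{'n': 2218, 'mean': [0.5768, -0.1296, 0.0262], 'rect': (583.0, -139.8, 133.5, 239.6, 0.1)}
{'n': 59, 'mean': [0.3572, -0.3882, 0.0139], 'rect': (358.5, -386.0, 16.9, 60.5, 0.7)}
{'n': 261, 'mean': [0.4109, -0.2896, 0.0232], 'rect': (412.5, -292.6, 55.9, 51.5, 19.6)}
{'n': 289, 'mean': [0.4392, -0.1779, 0.0234], 'rect': (440.8, -182.2, 56.4, 56.3, 20.7)}
{'n': 350, 'mean': [0.4239, -0.0642, 0.0229], 'rect': (425.8, -67.7, 58.0, 54.9, 25.3)}
base
{'n': 5137, 'mean': [0.6088, -0.0265, 0.0247], 'rect': (605.9, -55.9, 406.8, 176.2, 89.1)}
{'n': 516, 'mean': [0.5582, 0.2822, 0.0291], 'rect': (575.0, 278.9, 41.5, 134.1, 89.8)}
```

```bash
cat >> h.py <<'E'
from scipy.spatial.transform import Rotation as Rn
def plan(*targets):
    """targets: (x,y,z,psi_deg); prints shift units+rotvec wrt current pose"""
    s=status.sense(); R=np.array(s["tool_rot"]); p=np.array(s["ee_pos"])
    print("t",round(float(s["t"]),2),"pos",p.round(4),"psi",round(np.degrees(np.arctan2(R[1,2],R[0,2])),1),"j",np.round(s["joints"],0),"w",round(float(s["width"]),3))
    for x,y,z,a in targets:
        a=np.radians(a); c,sn=np.cos(a),np.sin(a)
        G=np.array([[0,-sn,c],[0,c,sn],[-1,0,0]])
        d=R.T@(np.array([x,y,z])-p)
        print((x,y,z),"shift",(d/0.03).round(3).tolist(),"rows %.1f"%(np.linalg.norm(d)/0.0417),"turn",Rn.from_matrix(R.T@G).as_rotvec().round(3).tolist())
P=[(0.6462+0.0086*y,-0.0558+y) for y in(-.152,-.076,0,.076,.152)]
PEG=[(0.5568+0.0086*y,-0.0552+y) for y in(-.152,-.076,0,.076,.152)]
E
python3 -c "
from h import *
plan((0.592,-0.3642,0.11,0),(0.592,-0.3642,0.2,0))
p=cams.capture('top')
print(at_z(p,(289.4,295.8),0.004)); W=cloud(p); print(blobs(W,.002,.0065,(.36,.48),(.03,.16),100))
save(p,'c1.png',(215,315,330,480),5)
"
```

```text
t 2.8 pos [ 0.2093 -0.6153  0.2415] psi -71.2 j [66. 19.  2. 84. -1. 77. -3.] w 1.0
(0.592, -0.3642, 0.11) shift [4.386, 14.773, -3.817] rows 11.4 turn [-1.243, -0.0, -0.0]
(0.592, -0.3642, 0.2) shift [1.386, 14.773, -3.818] rows 11.0 turn [-1.243, -0.0, -0.0]
[0.43378504 0.09837217 0.004     ]
[{'n': 225, 'mean': [0.4182, 0.0878, 0.0042], 'rect': (415.9, 82.9, 69.2, 103.3, 44.3)}]
```

View pics/c1.png

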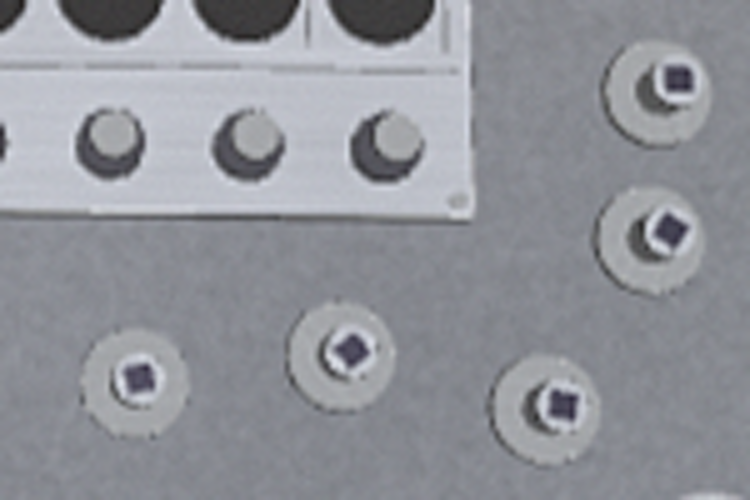

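The close crop shows five grey carriers with dark chips on their posts. I'll start with the carrier at (233,461).

Emit:
{"api": "drive_tool", "payload": {"increments": [[50, [1.39, 14.77, -3.82], [-1.243, 0, 0]], [50, [1.39, 14.77, -3.82], [-1.243, 0, 0]], [50, [1.39, 14.77, -3.82], [-1.243, 0, 0]], [50, [1.39, 14.77, -3.82], [-1.243, 0, 0]], [50, [1.39, 14.77, -3.82], [-1.243, 0, 0]], [50, [1.39, 14.77, -3.82], [-1.243, 0, 0]], [50, [1.39, 14.77, -3.82], [-1.243, 0, 0]], [50, [1.39, 14.77, -3.82], [-1.243, 0, 0]]], "newtons": 25}}

```text
t: 3.52
ee_pos: [0.4882, -0.4319, 0.2114]
tool_rot: [[0.0, 0.235, 0.972], [-0.0, 0.972, -0.235], [-1.0, -0.0, 0.0]]
contact_force: [1.5, -0.3, -0.6]
width: 0.587
```

```bash
python3 -c "
from h import *
plan((0.592,-0.3642,0.2,0),(0.592,-0.3642,0.1,0))"
```

```text
t 3.52 pos [ 0.4882 -0.4319  0.2114] psi -13.6 j [ 49.  21. -15.  85.   5.  74.  20.] w 0.587
(0.592, -0.3642, 0.2) shift [0.382, 3.007, 2.832] rows 3.0 turn [-0.237, 0.0, 0.0]
(0.592, -0.3642, 0.1) shift [3.715, 3.007, 2.83] rows 4.0 turn [-0.237, 0.0, 0.0]
```

Emit:
{"api": "drive_tool", "payload": {"increments": [[50, [0.38, 3.0, 2.83], [-0.237, 0, 0]], [50, [0.38, 3.0, 2.83], [-0.237, 0, 0]], [50, [0.38, 3.0, 2.83], [-0.237, 0, 0]], [50, [1.4, 3.0, 2.83], [-0.237, 0, 0]], [50, [2.4, 3.0, 2.83], [-0.237, 0, 0]], [50, [2.4, 3.0, 2.83], [-0.237, 0, 0]], [50, [2.4, 3.0, 2.83], [-0.237, 0, 0]], [50, [2.4, 3.0, 2.83], [-0.237, 0, 0]]]}}

```text
t: 4.18
ee_pos: [0.591, -0.3672, 0.141]
tool_rot: [[0.001, 0.007, 1.0], [-0.001, 1.0, -0.007], [-1.0, -0.001, 0.001]]
contact_force: [-0.2, -0.5, 0.8]
width: 0.574
```

```bash
cat >> h.py <<'E'
def cblobs(p=None,s=None,zt=0.048):
    if p is None: p=cams.capture("top")
    W=cloud(p,s)
    for b in blobs(W,zt-0.009,zt+0.006,(0.36,0.63),(-0.45,0.0),15):
        if max(b["rect"][2:4])<34 and min(b["rect"][2:4])>15: print(b)
E
python3 -c "
from h import *
s=status.sense(); p=cams.capture('wrist'); save(p,'w1.png')
cblobs(p,s); print('top'); cblobs()
plan((0.592,-0.3642,0.036,0))"
```

```text
{'n': 2005, 'mean': [0.421, -0.2966, 0.0475], 'rect': (419.8, -296.9, 27.6, 23.0, 79.4)}
{'n': 1716, 'mean': [0.512, -0.3568, 0.0481], 'rect': (510.7, -357.8, 27.7, 27.2, 46.1)}
{'n': 1587, 'mean': [0.5939, -0.3648, 0.0484], 'rect': (594.0, -365.8, 27.4, 26.7, 89.7)}
top
{'n': 80, 'mean': [0.5918, -0.3628, 0.0481], 'rect': (592.3, -364.0, 26.3, 26.0, 19.0)}
{'n': 36, 'mean': [0.5499, -0.0504, 0.0413], 'rect': (550.9, -49.7, 33.1, 19.6, 63.2)}
{'n': 92, 'mean': [0.5091, -0.3554, 0.0476], 'rect': (509.8, -356.0, 25.8, 27.2, 45.8)}
{'n': 87, 'mean': [0.4431, -0.1822, 0.0481], 'rect': (442.8, -182.1, 24.4, 26.3, 0.7)}
{'n': 84, 'mean': [0.4286, -0.0691, 0.0488], 'rect': (428.9, -69.6, 24.3, 24.5, 88.5)}
{'n': 92, 'mean': [0.4153, -0.2942, 0.0477], 'rect': (415.7, -295.2, 27.5, 26.4, 11.6)}
t 4.28 pos [ 0.5915 -0.3674  0.142 ] psi -0.4 j [ 41.  29. -18.  83.   9.  69.  21.] w 0.579
(0.592, -0.3642, 0.036) shift [3.532, 0.113, 0.005] rows 2.5 turn [-0.007, 0.003, 0.002]
```

View pics/w1.png

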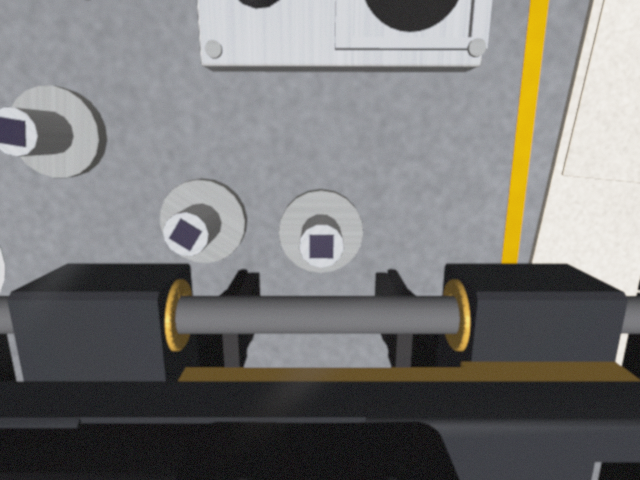

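Emit:
{"api": "drive_tool", "payload": {"increments": [[50, [1.2, 0.1, 0.03], [0, 0, 0]], [50, [2.4, 0.1, 0.03], [0, 0, 0]], [50, [3.2, 0.1, 0.03], [0, 0, 0]], [50, [3.53, 0.1, 0.03], [0, 0, 0]], [50, [3.53, 0.1, 0.03], [0, 0, 0]], [10, [3.53, 0.1, 0.03], [0, 0, 0]], [10, [3.53, 0.1, 0.03], [0, 0, 0]], [10, [3.53, 0.1, 0.03], [0, 0, 0]]], "newtons": 25}}

```text
t: 4.95
ee_pos: [0.5926, -0.364, 0.0352]
tool_rot: [[0.002, 0.006, 1.0], [-0.001, 1.0, -0.006], [-1.0, -0.001, 0.002]]
contact_force: [1.6, -0.7, -1.2]
width: 0.428
```

```bash
python3 -c "
from h import *
plan((0.592,-0.3642,0.14,0),(*P[0],0.14,0),(*P[0],0.062,0))"
```

```text
t 4.95 pos [ 0.5926 -0.364   0.0352] psi -0.4 j [ 40.  35. -17.  88.  11.  59.  20.] w 0.428
(0.592, -0.3642, 0.14) shift [-3.495, -0.012, -0.012] rows 2.5 turn [-0.006, 0.002, 0.001]
(0.6448928, -0.20779999999999998, 0.14) shift [-3.498, 5.213, 1.717] rows 4.7 turn [-0.006, 0.002, 0.001]
(0.6448928, -0.20779999999999998, 0.062) shift [-0.898, 5.216, 1.712] rows 4.0 turn [-0.006, 0.002, 0.001]
```

Emit:
{"api": "drive_tool", "payload": {"increments": [[10, [0, 0, 0], [0, 0, 0]], [10, [0, 0, 0], [0, 0, 0]], [10, [0, 0, 0], [0, 0, 0]], [10, [-1.0, 0, 0], [0, 0, 0]], [10, [-2.2, 0, 0], [0, 0, 0]], [10, [-3.5, 0.5, 0.17], [0, 0, 0]], [10, [-3.5, 1.7, 0.55], [0, 0, 0]], [10, [-3.5, 2.9, 0.95], [0, 0, 0]]]}}

```text
t: 5.62
ee_pos: [0.6214, -0.2783, 0.1414]
tool_rot: [[0.004, 0.011, 1.0], [-0.003, 1.0, -0.011], [-1.0, -0.003, 0.004]]
contact_force: [1.3, 1.9, -3.7]
width: 0.316
```

```bash
python3 -c "
from h import *
print(P)
plan((*P[0],0.14,0),(*P[0],0.062,0))"
```

```text
[(0.6448928, -0.20779999999999998), (0.6455464, -0.1318), (0.6462, -0.0558), (0.6468536, 0.020199999999999996), (0.6475072, 0.0962)]
t 5.62 pos [ 0.6214 -0.2783  0.1414] psi -0.6 j [ 35.  28. -20.  85.  10.  69.  13.] w 0.316
(0.6448928, -0.20779999999999998, 0.14) shift [0.042, 2.357, 0.757] rows 1.8 turn [-0.011, 0.004, 0.003]
(0.6448928, -0.20779999999999998, 0.062) shift [2.642, 2.365, 0.747] rows 2.6 turn [-0.011, 0.004, 0.003]
```

Emit:
{"api": "drive_tool", "payload": {"increments": [[10, [0.04, 1.2, 0.4], [0, 0, 0]], [10, [0.04, 2.36, 0.77], [-0.01, 0, 0]], [10, [0.04, 2.36, 0.77], [-0.01, 0, 0]], [10, [0.8, 2.36, 0.77], [-0.01, 0, 0]], [10, [1.5, 2.36, 0.77], [-0.01, 0, 0]], [10, [2.0, 2.36, 0.77], [-0.01, 0, 0]], [10, [2.3, 2.36, 0.77], [-0.01, 0, 0]], [10, [2.3, 2.36, 0.77], [-0.01, 0, 0]]]}}

```text
t: 6.28
ee_pos: [0.6425, -0.2056, 0.0667]
tool_rot: [[-0.004, -0.004, 1.0], [0.001, 1.0, 0.004], [-1.0, 0.001, -0.004]]
contact_force: [-1.8, 0.6, -2.3]
width: 0.313
```

```bash
python3 -c "
from h import *
s=status.sense(); p=cams.capture('wrist'); save(p,'w2.png')
plan((*P[0],0.061,0))
p=cams.capture('side'); save(p,'s2.png',(150,300,220,420),3.5)"
```

```text
t 6.33 pos [ 0.6435 -0.2058  0.0684] psi 0.2 j [ 29.  31. -21.  89.  12.  62.   6.] w 0.317
(0.6448928, -0.20779999999999998, 0.061) shift [0.245, -0.068, 0.048] rows 0.2 turn [0.004, -0.002, -0.001]
```

View pics/w2.png

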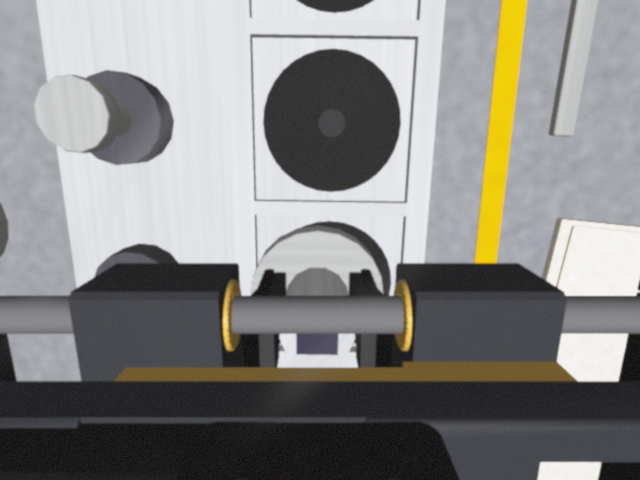

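View pics/s2.png

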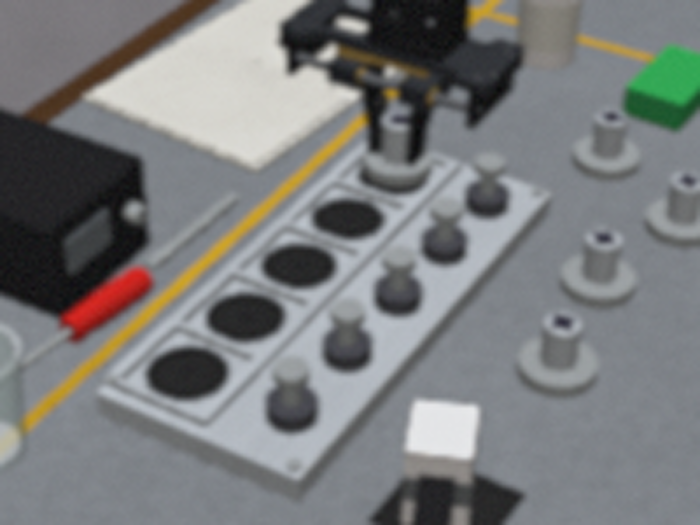

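```bash
python3 -c "
from h import *
s=status.sense(); p=cams.capture('wrist')
print(at_z(p,(122,332),0.024,s), at_depth(p,(122,332),s))
W=cloud(p,s)
g=p['image'].max(2)<70
n,l,st,c=cv2.connectedComponentsWithStats((g&(np.arange(480)[:,None]<215)).astype(np.uint8))
for i in range(1,n):
  if st[i,4]>3000: print(st[i],c[i],at_z(p,c[i][::-1],0.024,s))
# disc rim
b=blobs(W,0.030,0.05,(.6,.69),(-.25,-.16),50); print(b)
p=cams.capture('top'); W=cloud(p)
g=p['image'].max(2)<90
n,l,st,c=cv2.connectedComponentsWithStats((g[190:235,280:425]).astype(np.uint8))
for i in range(1,n):
  if st[i,4]>200: q=c[i][::-1]+[190,280]; print('top',st[i,4],q,at_z(p,q,0.024))
plan((*P[0],0.061,0))
"
```

```text
[ 0.65104687 -0.13295336  0.024     ] [ 0.65099942 -0.13300419  0.02532506]
[  261    51   133   138 13764] [326.88782331 119.23423423] [ 0.64868638 -0.13174261  0.024     ]
[{'n': 8533, 'mean': [0.6426, -0.1843, 0.0395], 'rect': (646.6, -187.5, 86.9, 54.8, 0.2)}, {'n': 69, 'mean': [0.6273, -0.2471, 0.0307], 'rect': (626.9, -247.5, 5.1, 8.1, 36.3)}, {'n': 74, 'mean': [0.6621, -0.2471, 0.0307], 'rect': (661.4, -246.6, 6.3, 6.6, 87.4)}]
top 866 [213.13856813 410.31986143] [ 0.64747246 -0.2207283   0.024     ]
top 341 [211.48093842 297.53079179] [0.65047708 0.09568821 0.024     ]
top 338 [211.60946746 324.63905325] [0.65053081 0.01963108 0.024     ]
top 339 [212.06784661 351.73451327] [ 0.64963587 -0.0563933   0.024     ]
top 340 [212.48823529 378.84705882] [ 0.64885053 -0.13245595  0.024     ]
t 6.48 pos [ 0.645  -0.206   0.0707] psi 0.2 j [ 29.  31. -21.  89.  12.  62.   6.] w 0.312
(0.6448928, -0.20779999999999998, 0.061) shift [0.324, -0.059, -0.005] rows 0.2 turn [0.004, 0.002, 0.0]
```

```bash
cat >> h.py <<'E'
P=[(0.6482+0.0086*y,-0.0562+y) for y in(-.152,-.076,0,.076,.152)]
PEG=[(0.5578+0.0086*y,-0.0555+y) for y in(-.152,-.076,0,.076,.152)]
E
python3 -c "
from h import *
plan((.647,-.2075,0.061,0))
"
```

```text
t 6.48 pos [ 0.645  -0.206   0.0707] psi 0.2 j [ 29.  31. -21.  89.  12.  62.   6.] w 0.312
(0.647, -0.2075, 0.061) shift [0.324, -0.05, 0.065] rows 0.2 turn [0.004, 0.002, 0.0]
```

Emit:
{"api": "drive_tool", "payload": {"increments": [[10, [0.1, -0.05, 0.065], [0, 0, 0]], [10, [0.2, -0.05, 0.065], [0, 0, 0]], [10, [0.33, -0.05, 0.065], [0, 0, 0]], [10, [0.36, -0.05, 0.065], [0, 0, 0]], [10, [0.36, -0.05, 0.065], [0, 0, 0]], [10, [0.36, -0.05, 0.065], [0, 0, 0]], [10, [0.36, -0.05, 0.065], [0, 0, 0]], [10, [0.36, -0.05, 0.065], [0, 0, 0]]]}}

```text
t: 7.15
ee_pos: [0.6462, -0.2073, 0.0586]
tool_rot: [[-0.0, -0.004, 1.0], [0.0, 1.0, 0.004], [-1.0, 0.0, -0.0]]
contact_force: [-0.7, 0.4, -1.3]
width: 0.315
```

```bash
python3 -c "
from h import *
plan((.647,-.2075,0.061,0))
print(status.sense()['contact_force'])
p=cams.capture('side'); save(p,'s3.png',(150,230,300,400),6)"
```

```text
t 7.15 pos [ 0.6462 -0.2073  0.0586] psi 0.2 j [ 29.  32. -20.  89.  12.  61.   6.] w 0.315
(0.647, -0.2075, 0.061) shift [-0.081, -0.006, 0.025] rows 0.1 turn [0.004, -0.0, -0.0]
[-0.66581672  0.41208747 -1.33775377]
```

View pics/s3.png

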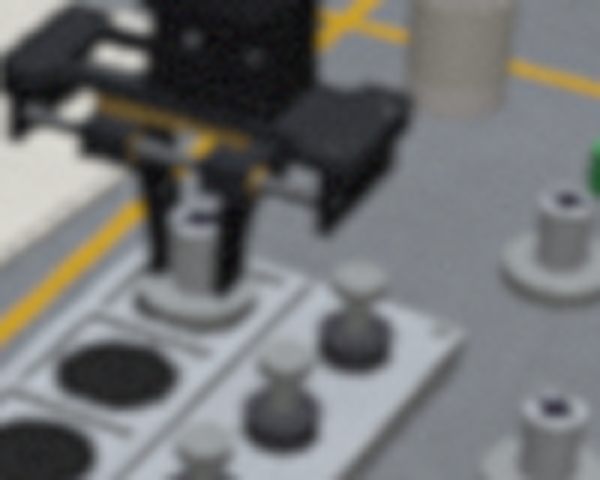

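Emit:
{"api": "drive_tool", "payload": {"increments": [[50, [0, 0, 0], [0, 0, 0]], [50, [0, 0, 0], [0, 0, 0]], [50, [0, 0, 0], [0, 0, 0]], [50, [0, 0, 0], [0, 0, 0]], [50, [-1.2, 0, 0], [0, 0, 0]], [50, [-2.2, 0, 0], [0, 0, 0]], [50, [-2.2, -0.9, -0.8], [0, 0, 0]], [50, [-2.2, -1.9, -1.7], [0, 0, 0]]]}}

```text
t: 7.87
ee_pos: [0.5984, -0.2619, 0.1274]
tool_rot: [[0.006, -0.01, 1.0], [0.0, 1.0, 0.01], [-1.0, -0.0, 0.006]]
contact_force: [-0.0, -1.6, -0.9]
width: 0.572
```

```bash
python3 -c "
from h import *
cblobs()
p=cams.capture('top');W=cloud(p); print(blobs(W,.06,.08,(.61,.69),(-.25,-.16),10))
plan((.510,-.3565,0.12,0),(.510,-.3565,0.036,0))
"
```

```text
{'n': 82, 'mean': [0.4433, -0.1827, 0.0482], 'rect': (442.9, -182.7, 26.0, 24.4, 88.2)}
{'n': 83, 'mean': [0.4285, -0.0688, 0.0483], 'rect': (428.1, -68.9, 26.3, 24.8, 45.3)}
[{'n': 90, 'mean': [0.6441, -0.2073, 0.0714], 'rect': (645.5, -207.8, 26.0, 27.4, 61.4)}]
t 7.97 pos [ 0.5911 -0.2723  0.125 ] psi -0.3 j [ 36.  25. -20.  91.  10.  66.  14.] w 0.573
(0.51, -0.3565, 0.12) shift [0.186, -2.82, -2.688] rows 2.8 turn [-0.005, -0.002, 0.005]
(0.51, -0.3565, 0.036) shift [2.986, -2.807, -2.682] rows 3.5 turn [-0.005, -0.002, 0.005]
```

Emit:
{"api": "drive_tool", "payload": {"increments": [[50, [0.1, -1.0, -0.95], [0, 0, 0]], [50, [0.1, -2.0, -1.9], [0, 0, 0]], [50, [0.15, -2.82, -2.68], [0, 0, 0]], [50, [0.15, -2.82, -2.68], [0, 0, 0]], [50, [1.2, -2.82, -2.68], [0, 0, 0]], [50, [1.6, -2.82, -2.68], [0, 0, 0]], [50, [1.6, -2.82, -2.68], [0, 0, 0]], [50, [1.6, -2.82, -2.68], [0, 0, 0]]]}}

```text
t: 8.63
ee_pos: [0.5153, -0.3484, 0.076]
tool_rot: [[-0.002, -0.005, 1.0], [0.002, 1.0, 0.005], [-1.0, 0.002, -0.002]]
contact_force: [0.0, -0.0, 0.4]
width: 0.575
```

```bash
python3 -c "
from h import *
s=status.sense(); p=cams.capture('wrist'); cblobs(p,s); cblobs()
plan((.5105,-.357,0.036,0))
"
```

```text
{'n': 3785, 'mean': [0.4185, -0.2959, 0.048], 'rect': (416.6, -296.5, 28.0, 27.5, 5.4)}
{'n': 85, 'mean': [0.4431, -0.1825, 0.0479], 'rect': (442.8, -182.3, 24.6, 25.1, 0.4)}
{'n': 81, 'mean': [0.4289, -0.0691, 0.0482], 'rect': (428.9, -68.5, 26.8, 24.2, 88.8)}
{'n': 92, 'mean': [0.4151, -0.2943, 0.0483], 'rect': (415.1, -294.7, 26.1, 26.5, 34.3)}
t 8.73 pos [ 0.5164 -0.3491  0.0776] psi 0.3 j [ 44.  25. -18.  97.   9.  59.  24.] w 0.576
(0.5105, -0.357, 0.036) shift [1.387, -0.262, -0.199] rows 1.0 turn [0.005, 0.001, 0.0]
```

Emit:
{"api": "drive_tool", "payload": {"increments": [[50, [0.0, -0.26, -0.2], [0, 0, 0]], [50, [0.6, -0.26, -0.2], [0, 0, 0]], [50, [1.2, -0.26, -0.2], [0, 0, 0]], [50, [1.38, -0.26, -0.2], [0, 0, 0]], [10, [1.38, -0.26, -0.2], [0, 0, 0]], [10, [1.38, -0.26, -0.2], [0, 0, 0]], [10, [1.38, -0.26, -0.2], [0, 0, 0]], [10, [1.38, -0.26, -0.2], [0, 0, 0]]]}}

```text
t: 9.4
ee_pos: [0.5102, -0.3577, 0.0365]
tool_rot: [[0.002, -0.004, 1.0], [-0.001, 1.0, 0.004], [-1.0, -0.001, 0.002]]
contact_force: [1.3, -0.1, 0.3]
width: 0.353
```

```bash
python3 -c "
from h import *
plan((.51,-.357,.15,0),(*P[1],0.15,0))
"
```

```text
t 9.4 pos [ 0.5102 -0.3577  0.0365] psi 0.2 j [ 45.  27. -18.  99.  10.  55.  24.] w 0.353
(0.51, -0.357, 0.15) shift [-3.784, 0.018, 0.001] rows 2.7 turn [0.004, 0.002, 0.001]
(0.6475464, -0.13219999999999998, 0.15) shift [-3.784, 7.493, 4.616] rows 6.9 turn [0.004, 0.002, 0.001]
```

Emit:
{"api": "drive_tool", "payload": {"increments": [[10, [0, 0, 0], [0, 0, 0]], [10, [0, 0, 0], [0, 0, 0]], [10, [-1.2, 0, 0], [0, 0, 0]], [10, [-2.5, 0.1, 0.05], [0, 0, 0]], [10, [-3.6, 0.9, 0.5], [0, 0, 0]], [10, [-3.8, 2.0, 1.2], [0, 0, 0]], [10, [-3.8, 3.1, 1.9], [0, 0, 0]], [10, [-3.8, 4.2, 2.6], [0, 0, 0]]]}}

```text
t: 10.07
ee_pos: [0.5878, -0.2298, 0.1505]
tool_rot: [[0.002, -0.003, 1.0], [-0.001, 1.0, 0.003], [-1.0, -0.001, 0.002]]
contact_force: [0.4, 0.1, -3.0]
width: 0.312
```

```bash
python3 -c "
from h import *
cams.capture('top')
plan((*P[1],0.15,0),(*P[1],0.08,0))
"
```

```text
t 10.12 pos [ 0.5922 -0.2192  0.15  ] psi 0.7 j [ 34.  22. -22.  92.   9.  67.  11.] w 0.315
(0.6475464, -0.13219999999999998, 0.15) shift [0.022, 2.877, 1.881] rows 2.5 turn [0.013, 0.004, -0.005]
(0.6475464, -0.13219999999999998, 0.08) shift [2.356, 2.865, 1.872] rows 3.0 turn [0.013, 0.004, -0.005]
```

Emit:
{"api": "drive_tool", "payload": {"increments": [[10, [0, 1.0, 0.6], [0, 0, 0]], [10, [0, 1.9, 1.14], [0, 0, 0]], [10, [0, 2.6, 1.56], [0, 0, 0]], [10, [0, 3.1, 1.86], [0, 0, 0]], [10, [0.4, 3.32, 1.98], [0, 0, 0]], [10, [1.2, 3.32, 1.98], [0, 0, 0]], [10, [1.9, 3.32, 1.98], [0, 0, 0]], [10, [2.2, 3.32, 1.98], [0, 0, 0]]]}}

```text
t: 10.78
ee_pos: [0.6433, -0.132, 0.0788]
tool_rot: [[-0.006, -0.003, 1.0], [0.0, 1.0, 0.003], [-1.0, 0.0, -0.006]]
contact_force: [-1.2, -0.6, -3.0]
width: 0.315
```

```bash
python3 -c "
from h import *
for i in range(3): cams.capture('top')
plan((*P[1],0.061,0))
"
```

```text
t 10.93 pos [ 0.645  -0.1319  0.0823] psi 0.2 j [ 25.  29. -23.  91.  12.  62.  -1.] w 0.313
(0.6475464, -0.13219999999999998, 0.061) shift [0.709, -0.011, 0.086] rows 0.5 turn [0.003, -0.002, -0.0]
```

Emit:
{"api": "drive_tool", "payload": {"increments": [[10, [0.3, -0.01, 0.08], [0, 0, 0]], [10, [0.55, -0.01, 0.08], [0, 0, 0]], [10, [0.7, -0.01, 0.08], [0, 0, 0]], [10, [0.75, -0.01, 0.08], [0, 0, 0]], [10, [0.75, -0.01, 0.08], [0, 0, 0]], [50, [0.75, -0.01, 0.08], [0, 0, 0]], [50, [0.75, -0.01, 0.08], [0, 0, 0]], [50, [0.75, -0.01, 0.08], [0, 0, 0]]]}}

```text
t: 11.6
ee_pos: [0.6488, -0.1314, 0.0613]
tool_rot: [[0.001, -0.004, 1.0], [-0.0, 1.0, 0.004], [-1.0, -0.0, 0.001]]
contact_force: [-0.4, -0.4, 0.3]
width: 0.462
```

```bash
python3 -c "
from h import *
plan((*P[1],0.14,0),(.416,-.2955,0.14,0))
cblobs()
"
```

```text
t 11.6 pos [ 0.6488 -0.1314  0.0613] psi 0.2 j [ 25.  30. -23.  92.  13.  60.  -1.] w 0.462
(0.6475464, -0.13219999999999998, 0.14) shift [-2.624, -0.027, -0.039] rows 1.9 turn [0.004, 0.001, 0.0]
(0.416, -0.2955, 0.14) shift [-2.631, -5.439, -7.779] rows 7.1 turn [0.004, 0.001, 0.0]
{'n': 43, 'mean': [0.5502, -0.0546, 0.0418], 'rect': (551.7, -55.8, 33.1, 25.4, 89.9)}
{'n': 85, 'mean': [0.4286, -0.069, 0.0479], 'rect': (429.0, -68.6, 24.5, 26.6, 0.9)}
```

Emit:
{"api": "drive_tool", "payload": {"increments": [[50, [0, 0, 0], [0, 0, 0]], [50, [-1.2, 0, 0], [0, 0, 0]], [50, [-2.4, 0, 0], [0, 0, 0]], [50, [-2.6, -0.6, -0.8], [0, 0, 0]], [50, [-2.6, -1.35, -1.9], [0, 0, 0]], [50, [-2.6, -2.1, -3.0], [0, 0, 0]], [50, [-2.6, -2.85, -4.1], [0, 0, 0]], [50, [-2.6, -3.6, -5.2], [0, 0, 0]]]}}

```text
t: 12.32
ee_pos: [0.4912, -0.2408, 0.139]
tool_rot: [[0.001, -0.004, 1.0], [-0.0, 1.0, 0.004], [-1.0, -0.0, 0.001]]
contact_force: [-0.5, -1.3, -0.7]
width: 0.574
```

Emit:
{"api": "drive_tool", "payload": {"increments": [[50, [0, -0.7, -0.95], [0, 0, 0]], [50, [0, -1.3, -1.8], [0, 0, 0]], [50, [0, -1.7, -2.4], [0, 0, 0]], [50, [0, -1.84, -2.58], [0, 0, 0]], [50, [0.8, -1.84, -2.58], [0, 0, 0]], [50, [1.7, -1.84, -2.58], [0, 0, 0]], [50, [2.0, -1.84, -2.58], [0, 0, 0]], [50, [2.0, -1.84, -2.58], [0, 0, 0]]]}}

```text
t: 12.98
ee_pos: [0.4148, -0.2941, 0.0767]
tool_rot: [[-0.003, -0.005, 1.0], [0.003, 1.0, 0.005], [-1.0, 0.003, -0.003]]
contact_force: [-0.4, 0.2, 0.2]
width: 0.578
```

```bash
python3 -c "
from h import *
for i in range(2):cams.capture('top')
cblobs()
s=status.sense(); p=cams.capture('wrist'); cblobs(p,s)
plan((.416,-.2955,0.036,0))
"
```

```text
{'n': 36, 'mean': [0.5478, -0.1256, 0.041], 'rect': (548.2, -125.6, 32.5, 15.1, 56.7)}
{'n': 84, 'mean': [0.4432, -0.1826, 0.0478], 'rect': (442.9, -182.6, 25.1, 24.6, 86.8)}
{'n': 86, 'mean': [0.4285, -0.0687, 0.048], 'rect': (428.9, -68.7, 24.2, 26.8, 0.3)}
{'n': 3671, 'mean': [0.4443, -0.1868, 0.0483], 'rect': (444.8, -187.2, 27.7, 22.3, 0.7)}
{'n': 2142, 'mean': [0.4164, -0.2919, 0.0482], 'rect': (416.4, -291.9, 27.5, 19.1, 0.3)}
t 13.18 pos [ 0.4168 -0.2957  0.0801] psi 0.3 j [ 47.  13. -19. 113.   5.  55.  26.] w 0.573
(0.416, -0.2955, 0.036) shift [1.47, 0.008, -0.028] rows 1.1 turn [0.005, 0.002, 0.001]
```

Emit:
{"api": "drive_tool", "payload": {"increments": [[50, [0.5, 0, -0.03], [0, 0, 0]], [50, [1.1, 0, -0.03], [0, 0, 0]], [50, [1.46, 0, -0.03], [0, 0, 0]], [10, [1.46, 0, -0.03], [0, 0, 0]], [10, [1.46, 0, -0.03], [0, 0, 0]], [10, [1.46, 0, -0.03], [0, 0, 0]], [10, [1.46, 0, -0.03], [0, 0, 0]], [10, [1.46, 0, -0.03], [0, 0, 0]]]}}

```text
t: 13.85
ee_pos: [0.4154, -0.2959, 0.0359]
tool_rot: [[0.001, -0.004, 1.0], [-0.001, 1.0, 0.004], [-1.0, -0.001, 0.001]]
contact_force: [0.3, 0.6, 3.2]
width: 0.318
```

```bash
python3 -c "
from h import *
plan((*P[2],0.15,0),(*P[2],0.08,0))
"
```

```text
t 13.85 pos [ 0.4154 -0.2959  0.0359] psi 0.2 j [ 47.  16. -18. 115.   7.  50.  25.] w 0.318
(0.6482, -0.0562, 0.15) shift [-3.799, 7.954, 7.796] rows 8.5 turn [0.004, 0.001, 0.001]
(0.6482, -0.0562, 0.08) shift [-1.465, 7.957, 7.793] rows 8.1 turn [0.004, 0.001, 0.001]
```

Emit:
{"api": "drive_tool", "payload": {"increments": [[10, [-1.0, 0, 0], [0, 0, 0]], [10, [-2.2, 0, 0], [0, 0, 0]], [10, [-3.4, 0.2, 0.2], [0, 0, 0]], [10, [-3.8, 1.0, 1.0], [0, 0, 0]], [10, [-3.8, 1.95, 1.91], [0, 0, 0]], [10, [-3.8, 2.9, 2.84], [0, 0, 0]], [10, [-3.8, 3.85, 3.77], [0, 0, 0]], [10, [-3.8, 4.8, 4.7], [0, 0, 0]]]}}

```text
t: 14.52
ee_pos: [0.556, -0.1496, 0.1494]
tool_rot: [[0.0, -0.003, 1.0], [-0.0, 1.0, 0.003], [-1.0, -0.0, 0.0]]
contact_force: [0.6, -1.0, -1.6]
width: 0.314
```

Emit:
{"api": "drive_tool", "payload": {"increments": [[10, [0, 0.9, 0.89], [0, 0, 0]], [10, [0, 1.8, 1.78], [0, 0, 0]], [10, [0, 2.5, 2.47], [0, 0, 0]], [10, [0, 2.95, 2.9], [0, 0, 0]], [10, [0, 3.16, 3.1], [0, 0, 0]], [10, [0.8, 3.16, 3.1], [0, 0, 0]], [10, [1.6, 3.16, 3.1], [0, 0, 0]], [10, [2.0, 3.16, 3.1], [0, 0, 0]]]}}

```text
t: 15.18
ee_pos: [0.6459, -0.0568, 0.0861]
tool_rot: [[-0.004, -0.003, 1.0], [-0.0, 1.0, 0.003], [-1.0, -0.0, -0.004]]
contact_force: [-1.3, -0.9, -3.4]
width: 0.314
```

```bash
python3 -c "
from h import *
for i in range(4): cams.capture('top')
plan((*P[2],0.061,0))
"
```

```text
t 15.38 pos [ 0.6478 -0.0565  0.0897] psi 0.2 j [ 21.  28. -26.  92.  14.  63.  -9.] w 0.318
(0.6482, -0.0562, 0.061) shift [0.956, 0.009, 0.014] rows 0.7 turn [0.003, 0.0, 0.0]
```

Emit:
{"api": "drive_tool", "payload": {"increments": [[10, [0.4, 0, 0], [0, 0, 0]], [10, [0.75, 0, 0], [0, 0, 0]], [10, [0.95, 0, 0], [0, 0, 0]], [10, [1.0, 0, 0], [0, 0, 0]], [10, [1.0, 0, 0], [0, 0, 0]], [50, [1.0, 0, 0], [0, 0, 0]], [50, [1.0, 0, 0], [0, 0, 0]], [50, [1.0, 0, 0], [0, 0, 0]]]}}

```text
t: 16.05
ee_pos: [0.648, -0.0557, 0.0589]
tool_rot: [[0.0, -0.004, 1.0], [0.0, 1.0, 0.004], [-1.0, 0.0, 0.0]]
contact_force: [0.4, -0.1, 0.1]
width: 0.461
```

```bash
python3 -c "
from h import *
cblobs()
plan((*P[2],0.14,0),(.443,-.1825,0.14,0))
"
```

```text
{'n': 84, 'mean': [0.4286, -0.0689, 0.0478], 'rect': (428.9, -68.5, 24.2, 26.8, 0.5)}
t 16.1 pos [ 0.6479 -0.0557  0.0589] psi 0.2 j [ 21.  30. -26.  94.  15.  60.  -9.] w 0.502
(0.6482, -0.0562, 0.14) shift [-2.703, -0.016, 0.01] rows 1.9 turn [0.004, 0.0, -0.0]
(0.443, -0.1825, 0.14) shift [-2.706, -4.198, -6.847] rows 6.1 turn [0.004, 0.0, -0.0]
```

Emit:
{"api": "drive_tool", "payload": {"increments": [[50, [-0.3, 0, 0], [0, 0, 0]], [50, [-1.5, 0, 0], [0, 0, 0]], [50, [-2.5, 0, 0], [0, 0, 0]], [50, [-2.7, -0.5, -0.9], [0, 0, 0]], [50, [-2.7, -1.2, -2.0], [0, 0, 0]], [50, [-2.7, -1.9, -3.1], [0, 0, 0]], [50, [-2.7, -2.6, -4.2], [0, 0, 0]], [50, [-2.7, -3.2, -5.2], [0, 0, 0]]]}}

```text
t: 16.77
ee_pos: [0.4904, -0.1537, 0.1406]
tool_rot: [[0.001, -0.003, 1.0], [-0.001, 1.0, 0.003], [-1.0, -0.001, 0.001]]
contact_force: [0.3, -1.0, 1.3]
width: 0.574
```

Emit:
{"api": "drive_tool", "payload": {"increments": [[50, [0, -0.5, -0.8], [0, 0, 0]], [50, [0, -0.9, -1.4], [0, 0, 0]], [50, [0, -1.01, -1.63], [0, 0, 0]], [50, [0, -1.01, -1.63], [0, 0, 0]], [50, [0.8, -1.01, -1.63], [0, 0, 0]], [50, [1.7, -1.01, -1.63], [0, 0, 0]], [50, [2.0, -1.01, -1.63], [0, 0, 0]], [50, [2.0, -1.01, -1.63], [0, 0, 0]]]}}

```text
t: 17.43
ee_pos: [0.4429, -0.1812, 0.0781]
tool_rot: [[-0.003, -0.006, 1.0], [0.002, 1.0, 0.006], [-1.0, 0.002, -0.003]]
contact_force: [-0.2, -0.9, 0.2]
width: 0.574
```

```bash
python3 -c "
from h import *
for i in range(2):cams.capture('top')
cblobs()
s=status.sense(); p=cams.capture('wrist'); cblobs(p,s)
plan((.4435,-.183,0.036,0))
"
```

```text
{'n': 80, 'mean': [0.4285, -0.0691, 0.0487], 'rect': (428.8, -69.7, 24.2, 24.6, 0.5)}
{'n': 3449, 'mean': [0.43, -0.0732, 0.0484], 'rect': (429.8, -73.7, 21.4, 27.3, 89.7)}
{'n': 2074, 'mean': [0.4449, -0.1796, 0.0482], 'rect': (444.6, -179.6, 27.2, 19.2, 0.4)}
t 17.63 pos [ 0.4446 -0.1828  0.0812] psi 0.3 j [ 40.  10. -24. 116.   5.  55.  13.] w 0.576
(0.4435, -0.183, 0.036) shift [1.508, -0.006, -0.04] rows 1.1 turn [0.005, 0.002, 0.0]
```

Emit:
{"api": "drive_tool", "payload": {"increments": [[50, [0.5, -0.01, -0.02], [0, 0, 0]], [50, [1.1, -0.01, -0.02], [0, 0, 0]], [50, [1.48, -0.01, -0.02], [0, 0, 0]], [10, [1.48, -0.01, -0.02], [0, 0, 0]], [10, [1.48, -0.01, -0.02], [0, 0, 0]], [10, [1.48, -0.01, -0.02], [0, 0, 0]], [10, [1.48, -0.01, -0.02], [0, 0, 0]], [10, [1.48, -0.01, -0.02], [0, 0, 0]]]}}

```text
t: 18.3
ee_pos: [0.4435, -0.1834, 0.0365]
tool_rot: [[0.002, -0.004, 1.0], [-0.001, 1.0, 0.004], [-1.0, -0.001, 0.002]]
contact_force: [0.2, 0.7, 3.5]
width: 0.314
```

```bash
python3 -c "
from h import *
plan((*P[3],0.15,0),(*P[3],0.08,0))
"
```

```text
t 18.3 pos [ 0.4435 -0.1834  0.0365] psi 0.2 j [ 39.  14. -24. 118.   7.  49.  11.] w 0.314
(0.6488536, 0.019799999999999998, 0.15) shift [-3.777, 6.745, 6.876] rows 7.4 turn [0.004, 0.002, 0.001]
(0.6488536, 0.019799999999999998, 0.08) shift [-1.443, 6.747, 6.872] rows 7.0 turn [0.004, 0.002, 0.001]
```

Emit:
{"api": "drive_tool", "payload": {"increments": [[10, [-1.0, 0, 0], [0, 0, 0]], [10, [-2.2, 0, 0], [0, 0, 0]], [10, [-3.4, 0.2, 0.2], [0, 0, 0]], [10, [-3.8, 0.9, 0.9], [0, 0, 0]], [10, [-3.8, 1.8, 1.8], [0, 0, 0]], [10, [-3.8, 2.7, 2.75], [0, 0, 0]], [10, [-3.8, 3.6, 3.65], [0, 0, 0]], [10, [-3.8, 4.5, 4.6], [0, 0, 0]]]}}

```text
t: 18.97
ee_pos: [0.5812, -0.0465, 0.1501]
tool_rot: [[0.001, -0.003, 1.0], [-0.0, 1.0, 0.003], [-1.0, -0.0, 0.001]]
contact_force: [0.0, -1.3, -2.0]
width: 0.315
```

Emit:
{"api": "drive_tool", "payload": {"increments": [[10, [0, 0.8, 0.8], [0, 0, 0]], [10, [0, 1.4, 1.4], [0, 0, 0]], [10, [0, 1.9, 1.9], [0, 0, 0]], [10, [0, 2.2, 2.2], [0, 0, 0]], [10, [0, 2.25, 2.28], [0, 0, 0]], [10, [0.8, 2.25, 2.28], [0, 0, 0]], [10, [1.6, 2.25, 2.28], [0, 0, 0]], [10, [2.0, 2.25, 2.28], [0, 0, 0]]]}}

```text
t: 19.63
ee_pos: [0.6466, 0.0183, 0.087]
tool_rot: [[-0.003, -0.003, 1.0], [-0.001, 1.0, 0.003], [-1.0, -0.001, -0.003]]
contact_force: [-1.4, -0.2, -2.6]
width: 0.313
```

```bash
python3 -c "
from h import *
for i in range(4): cams.capture('top')
plan((*P[3],0.061,0))
"
```

```text
t 19.83 pos [0.6484 0.0195 0.0904] psi 0.2 j [ 17.  29. -30.  92.  16.  63. -17.] w 0.316
(0.6488536, 0.019799999999999998, 0.061) shift [0.979, 0.011, 0.015] rows 0.7 turn [0.003, 0.0, 0.0]
```

Emit:
{"api": "drive_tool", "payload": {"increments": [[10, [0.4, 0, 0.01], [0, 0, 0]], [10, [0.75, 0, 0.01], [0, 0, 0]], [10, [0.97, 0, 0.01], [0, 0, 0]], [10, [1.02, 0, 0.01], [0, 0, 0]], [10, [1.02, 0, 0.01], [0, 0, 0]], [50, [1.02, 0, 0.01], [0, 0, 0]], [50, [1.02, 0, 0.01], [0, 0, 0]], [50, [1.02, 0, 0.01], [0, 0, 0]]]}}

```text
t: 20.5
ee_pos: [0.6487, 0.0202, 0.0587]
tool_rot: [[0.0, -0.004, 1.0], [0.0, 1.0, 0.004], [-1.0, 0.0, 0.0]]
contact_force: [0.3, 0.4, -0.1]
width: 0.46
```

```bash
python3 -c "
from h import *
cblobs()
plan((*P[3],0.14,0),(.429,-.0695,0.14,0))
"
```

```text
{'n': 29, 'mean': [0.5467, -0.2046, 0.0414], 'rect': (547.5, -205.7, 32.8, 15.7, 83.9)}
t 20.55 pos [0.6486 0.0202 0.0587] psi 0.2 j [ 17.  31. -29.  94.  17.  60. -17.] w 0.5
(0.6488536, 0.019799999999999998, 0.14) shift [-2.71, -0.012, 0.007] rows 1.9 turn [0.004, -0.0, -0.0]
(0.429, -0.0695, 0.14) shift [-2.71, -2.96, -7.334] rows 6.0 turn [0.004, -0.0, -0.0]
```

```bash
python3 -c "
from h import *
p=cams.capture('side'); save(p,'s5.png')
W=cloud(p); [print(b) for b in blobs(W,.039,.054,(.35,.53),(-.3,.1),10)]
[print(np.round(x['pixel']),round(x['confidence'],2),at_depth(p,x['pixel'])) for x in recognise(p,'carrier5')]
"
```

```text
{'n': 83, 'mean': [0.425, -0.0679, 0.0465], 'rect': (426.4, -70.1, 26.9, 28.0, 41.3)}
[198. 332.] 0.79 [ 0.64113181 -0.19776514  0.03935058]
[254. 380.] 0.71 [ 0.42114362 -0.06107486  0.01764882]
[202. 321.] 0.62 [ 0.57485539 -0.01691552  0.15186011]
[177. 449.] 0.56 [ 0.38342828 -0.52812502  0.02383915]
[238. 290.] 0.51 [0.63982805 0.02934862 0.04078416]
[228. 303.] 0.39 [ 0.63563393 -0.02966148  0.03874989]
[210. 345.] 0.2 [ 0.55911773 -0.12502832  0.06644774]
```

View pics/s5.png

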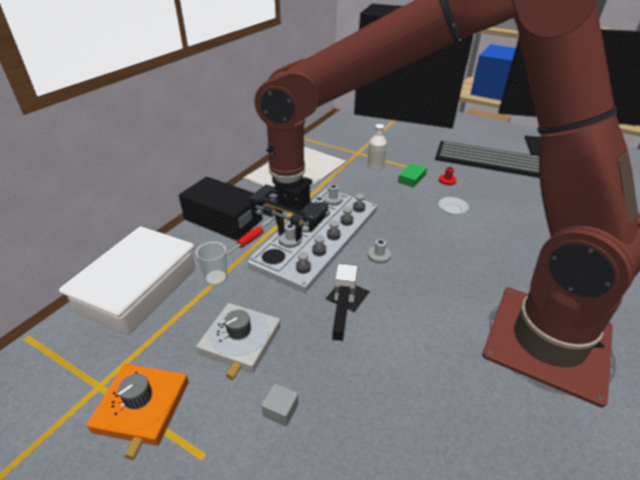

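C5 hasn't moved; the arm was only hiding it from the top camera. Pocket 5 is the last one free.

Emit:
{"api": "drive_tool", "payload": {"increments": [[50, [-0.3, 0, 0], [0, 0, 0]], [50, [-1.5, 0, 0], [0, 0, 0]], [50, [-2.5, 0, 0], [0, 0, 0]], [50, [-2.7, -0.4, -0.9], [0, 0, 0]], [50, [-2.7, -0.9, -2.1], [0, 0, 0]], [50, [-2.7, -1.4, -3.3], [0, 0, 0]], [50, [-2.7, -1.9, -4.5], [0, 0, 0]], [50, [-2.7, -2.4, -5.7], [0, 0, 0]]]}}

```text
t: 21.32
ee_pos: [0.4764, -0.053, 0.1403]
tool_rot: [[0.001, -0.004, 1.0], [-0.0, 1.0, 0.004], [-1.0, -0.0, 0.001]]
contact_force: [-0.3, -0.8, 0.9]
width: 0.573
```

Emit:
{"api": "drive_tool", "payload": {"increments": [[50, [0, -0.3, -0.8], [0, 0, 0]], [50, [0, -0.5, -1.4], [0, 0, 0]], [50, [0, -0.57, -1.62], [0, 0, 0]], [50, [0, -0.57, -1.62], [0, 0, 0]], [50, [0.8, -0.57, -1.62], [0, 0, 0]], [50, [1.7, -0.57, -1.62], [0, 0, 0]], [50, [2.0, -0.57, -1.62], [0, 0, 0]], [50, [2.0, -0.57, -1.62], [0, 0, 0]]]}}

```text
t: 21.98
ee_pos: [0.4289, -0.0688, 0.0782]
tool_rot: [[-0.003, -0.005, 1.0], [0.002, 1.0, 0.005], [-1.0, 0.002, -0.003]]
contact_force: [-0.8, -1.1, -0.4]
width: 0.573
```

```bash
python3 -c "
from h import *
for i in range(2):cams.capture('top')
cblobs()
s=status.sense(); p=cams.capture('wrist'); cblobs(p,s); W=cloud(p,s); print(blobs(W,.039,.054,(.35,.53),(-.3,.1),50))
plan((.4285,-.0695,0.036,0))
"
```

```text
{'n': 2188, 'mean': [0.4295, -0.0659, 0.0482], 'rect': (429.6, -66.0, 19.9, 27.1, 89.9)}
[{'n': 2188, 'mean': [0.4295, -0.0659, 0.0482], 'rect': (429.6, -66.0, 19.9, 27.1, 89.9)}]
t 22.18 pos [ 0.4307 -0.0696  0.0811] psi 0.3 j [ 33.   5. -31. 122.   3.  54.   1.] w 0.57
(0.4285, -0.0695, 0.036) shift [1.505, 0.005, -0.075] rows 1.1 turn [0.004, 0.002, 0.0]
```

Emit:
{"api": "drive_tool", "payload": {"increments": [[50, [0.5, 0, -0.05], [0, 0, 0]], [50, [1.1, 0, -0.05], [0, 0, 0]], [50, [1.48, 0, -0.05], [0, 0, 0]], [10, [1.48, 0, -0.05], [0, 0, 0]], [10, [1.48, 0, -0.05], [0, 0, 0]], [10, [1.48, 0, -0.05], [0, 0, 0]], [10, [1.48, 0, -0.05], [0, 0, 0]], [10, [1.48, 0, -0.05], [0, 0, 0]]]}}

```text
t: 22.85
ee_pos: [0.4288, -0.07, 0.0366]
tool_rot: [[0.002, -0.004, 1.0], [-0.001, 1.0, 0.004], [-1.0, -0.001, 0.002]]
contact_force: [-0.8, 0.4, 6.1]
width: 0.315
```

```bash
python3 -c "
from h import *
plan((*P[4],0.15,0),(*P[4],0.08,0))
"
```

```text
t 22.85 pos [ 0.4288 -0.07    0.0366] psi 0.2 j [ 32.   9. -31. 124.   7.  48.  -2.] w 0.315
(0.6495072, 0.0958, 0.15) shift [-3.769, 5.497, 7.385] rows 7.2 turn [0.004, 0.002, 0.001]
(0.6495072, 0.0958, 0.08) shift [-1.436, 5.498, 7.38] rows 6.7 turn [0.004, 0.002, 0.001]
```

Emit:
{"api": "drive_tool", "payload": {"increments": [[10, [-1.0, 0, 0], [0, 0, 0]], [10, [-2.2, 0, 0], [0, 0, 0]], [10, [-3.4, 0.2, 0.2], [0, 0, 0]], [10, [-3.8, 0.7, 0.9], [0, 0, 0]], [10, [-3.8, 1.4, 1.9], [0, 0, 0]], [10, [-3.8, 2.15, 2.9], [0, 0, 0]], [10, [-3.8, 2.9, 3.9], [0, 0, 0]], [10, [-3.8, 3.6, 4.9], [0, 0, 0]]]}}

```text
t: 23.52
ee_pos: [0.5757, 0.0397, 0.15]
tool_rot: [[0.001, -0.003, 1.0], [-0.0, 1.0, 0.003], [-1.0, -0.0, 0.001]]
contact_force: [0.3, -0.5, -0.8]
width: 0.311
```

Emit:
{"api": "drive_tool", "payload": {"increments": [[10, [0, 0.7, 0.9], [0, 0, 0]], [10, [0, 1.2, 1.6], [0, 0, 0]], [10, [0, 1.6, 2.1], [0, 0, 0]], [10, [0, 1.85, 2.4], [0, 0, 0]], [10, [0, 1.9, 2.5], [0, 0, 0]], [10, [0.8, 1.9, 2.5], [0, 0, 0]], [10, [1.6, 1.9, 2.5], [0, 0, 0]], [10, [2.0, 1.9, 2.5], [0, 0, 0]]]}}

```text
t: 24.18
ee_pos: [0.6476, 0.0947, 0.0869]
tool_rot: [[-0.003, -0.003, 1.0], [-0.001, 1.0, 0.003], [-1.0, -0.001, -0.003]]
contact_force: [-0.2, -0.6, -2.7]
width: 0.314
```

```bash
python3 -c "
from h import *
for i in range(4): cams.capture('top')
plan((*P[4],0.061,0))
"
```

```text
t 24.38 pos [0.6494 0.0957 0.0904] psi 0.2 j [ 13.  30. -34.  91.  18.  64. -25.] w 0.315
(0.6495072, 0.0958, 0.061) shift [0.979, 0.005, 0.005] rows 0.7 turn [0.004, 0.0, -0.0]
```

Emit:
{"api": "drive_tool", "payload": {"increments": [[10, [0.4, 0, 0], [0, 0, 0]], [10, [0.75, 0, 0], [0, 0, 0]], [10, [0.97, 0, 0], [0, 0, 0]], [10, [1.02, 0, 0], [0, 0, 0]], [10, [1.02, 0, 0], [0, 0, 0]], [50, [1.02, 0, 0], [0, 0, 0]], [50, [1.02, 0, 0], [0, 0, 0]], [50, [1.02, 0, 0], [0, 0, 0]]]}}

```text
t: 25.05
ee_pos: [0.6493, 0.0961, 0.0588]
tool_rot: [[0.0, -0.004, 1.0], [0.0, 1.0, 0.004], [-1.0, 0.0, 0.0]]
contact_force: [-0.3, 0.7, -0.5]
width: 0.463
```

```bash
python3 -c "
from h import *
plan((*P[4],0.14,0),(.5688,.3335,0.14,87),(.5688,.3335,0.14,0))
"
```

```text
t 25.05 pos [0.6493 0.0961 0.0588] psi 0.2 j [ 12.  32. -33.  92.  19.  61. -26.] w 0.463
(0.6495072, 0.0958, 0.14) shift [-2.707, -0.009, 0.006] rows 1.9 turn [0.004, 0.0, -0.0]
(0.5688, 0.3335, 0.14) shift [-2.706, 7.925, -2.653] rows 6.3 turn [-1.514, 0.0, 0.0]
(0.5688, 0.3335, 0.14) shift [-2.706, 7.925, -2.653] rows 6.3 turn [0.004, 0.0, -0.0]
```

Emit:
{"api": "drive_tool", "payload": {"increments": [[50, [-0.3, 0, 0], [0, 0, 0]], [50, [-1.5, 0, 0], [0, 0, 0]], [50, [-2.7, 0, 0], [0, 0, 0]], [50, [-2.9, 1.0, -0.3], [-0.12, 0, 0]], [72, [-2.9, 2.2, -0.7], [-0.24, 0, 0]], [72, [-2.9, 3.4, -1.1], [-0.36, 0, 0]], [72, [-2.9, 4.6, -1.5], [-0.48, 0, 0]], [72, [-2.9, 5.7, -1.9], [-0.6, 0, 0]]]}}

```text
t: 25.72
ee_pos: [0.5908, 0.269, 0.147]
tool_rot: [[0.001, -0.573, 0.82], [0.001, 0.82, 0.573], [-1.0, 0.0, 0.001]]
contact_force: [0.5, 1.0, -1.1]
width: 0.778
```

Emit:
{"api": "drive_tool", "payload": {"increments": [[72, [0, 1.09, 0.84], [-0.12, 0, 0]], [72, [0, 1.6, 1.2], [-0.24, 0, 0]], [72, [0, 1.6, 1.2], [-0.36, 0, 0]], [72, [0, 1.6, 1.2], [-0.48, 0, 0]], [72, [0, 1.6, 1.2], [-0.6, 0, 0]], [72, [0, 1.6, 1.2], [-0.72, 0, 0]], [72, [0, 1.6, 1.2], [-0.84, 0, 0]], [72, [0, 1.6, 1.2], [-0.91, 0, 0]]]}}

```text
t: 26.38
ee_pos: [0.5942, 0.3267, 0.1465]
tool_rot: [[0.0, -0.999, 0.05], [0.0, 0.05, 0.999], [-1.0, -0.0, 0.0]]
contact_force: [-0.4, -0.6, -0.1]
width: 0.827
```

```bash
python3 -c "
from h import *
for i in range(3): p=cams.capture('top')
save(p,'t6.png',(150,330,90,450),2.2)
W=cloud(p); print('posts'); [print(b) for b in blobs(W,.06,.085,(.61,.69),(-.3,.15),10)]
s=status.sense(); p=cams.capture('wrist'); save(p,'w6.png'); W=cloud(p,s); print(blobs(W,.06,.08,(.5,.64),(.25,.4),100))
plan((.5688,.3335,0.14,87),(.5688,.3335,0.056,87))
"
```

```text
posts
{'n': 89, 'mean': [0.6464, 0.0962, 0.0712], 'rect': (647.1, 95.7, 25.9, 24.4, 1.9)}
{'n': 89, 'mean': [0.6465, 0.0202, 0.0714], 'rect': (647.0, 19.9, 27.5, 24.4, 0.5)}
{'n': 88, 'mean': [0.6451, -0.0554, 0.0724], 'rect': (645.4, -55.7, 24.7, 25.4, 90.0)}
{'n': 90, 'mean': [0.6461, -0.13, 0.0714], 'rect': (646.8, -130.3, 26.4, 27.4, 26.6)}
{'n': 88, 'mean': [0.6441, -0.2075, 0.0716], 'rect': (645.0, -207.9, 25.5, 27.7, 62.5)}
[{'n': 6089, 'mean': [0.5691, 0.3337, 0.0712], 'rect': (569.9, 333.6, 49.9, 50.2, 35.0)}]
t 26.58 pos [0.5941 0.3267 0.1463] psi 86.6 j [  4.  36. -53.  84.  29.  75.  35.] w 0.825
(0.5688, 0.3335, 0.14) shift [0.209, 0.854, 0.175] rows 0.6 turn [-0.008, 0.0, 0.0]
(0.5688, 0.3335, 0.056) shift [3.009, 0.855, 0.174] rows 2.3 turn [-0.008, 0.0, 0.0]
```

View pics/t6.png

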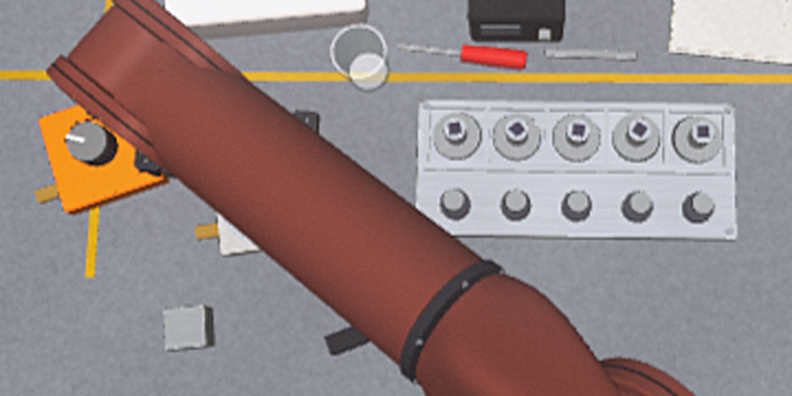

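View pics/w6.png

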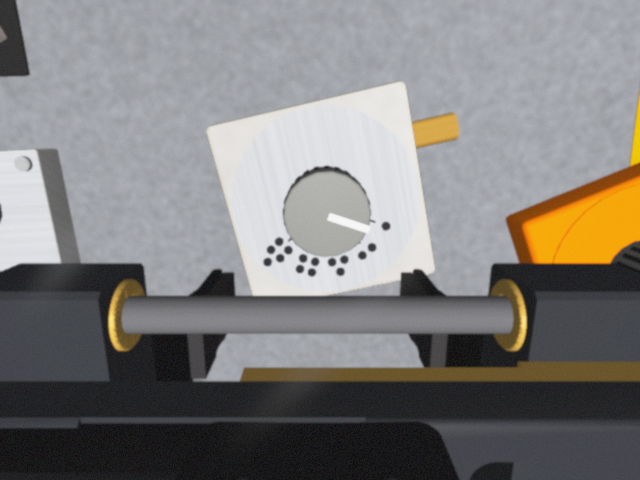

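Emit:
{"api": "drive_tool", "payload": {"increments": [[72, [0.0, 0.5, 0.17], [0, 0, 0]], [72, [0.2, 0.83, 0.17], [0, 0, 0]], [72, [1.2, 0.83, 0.17], [0, 0, 0]], [72, [2.2, 0.83, 0.17], [0, 0, 0]], [72, [2.9, 0.83, 0.17], [0, 0, 0]], [72, [3.0, 0.83, 0.17], [0, 0, 0]], [72, [3.0, 0.83, 0.17], [0, 0, 0]], [72, [3.0, 0.83, 0.17], [0, 0, 0]]], "newtons": 40}}

```text
t: 27.25
ee_pos: [0.5699, 0.3339, 0.0574]
tool_rot: [[0.001, -0.998, 0.058], [0.001, 0.058, 0.998], [-1.0, -0.001, 0.001]]
contact_force: [-0.0, 0.6, 0.1]
width: 0.828
```

```bash
python3 -c "
from h import *
plan((.5693,.3336,0.056,87))
"
```

```text
t 27.25 pos [0.5699 0.3339 0.0574] psi 86.7 j [  2.  39. -51.  91.  32.  66.  30.] w 0.828
(0.5693, 0.3336, 0.056) shift [0.045, 0.018, -0.011] rows 0.0 turn [-0.005, 0.001, 0.001]
```

Close the fingers on the collar.

Emit:
{"api": "drive_tool", "payload": {"increments": [[40, [0.03, 0, 0], [0, 0, 0]], [40, [0.03, 0, 0], [0, 0, 0]], [40, [0.03, 0, 0], [0, 0, 0]], [40, [0.03, 0, 0], [0, 0, 0]], [40, [0.03, 0, 0], [0, 0, 0]], [40, [0.03, 0, 0], [0, 0, 0]], [40, [0.03, 0, 0], [0, 0, 0]], [40, [0.03, 0, 0], [0, 0, 0]]], "newtons": 40}}

```text
t: 27.92
ee_pos: [0.5697, 0.3336, 0.0556]
tool_rot: [[0.001, -0.998, 0.057], [0.001, 0.057, 0.998], [-1.0, -0.001, 0.001]]
contact_force: [-0.9, 0.1, 5.1]
width: 0.565
```

Emit:
{"api": "drive_tool", "payload": {"increments": [[40, [0, 0, 0], [0.1, 0, 0]], [40, [0, 0, 0], [0.2, 0, 0]], [40, [0, 0, 0], [0.3, 0, 0]], [40, [0, 0, 0], [0.4, 0, 0]], [40, [0, 0, 0], [0.5, 0, 0]], [40, [0, 0, 0], [0.6, 0, 0]], [40, [0, 0, 0], [0.7, 0, 0]], [40, [0, 0, 0], [0.8, 0, 0]]]}}

```text
t: 28.58
ee_pos: [0.57, 0.3343, 0.0557]
tool_rot: [[0.002, -0.652, 0.759], [0.002, 0.759, 0.652], [-1.0, 0.0, 0.003]]
contact_force: [2.1, 4.2, 2.1]
width: 0.564
```

Emit:
{"api": "drive_tool", "payload": {"increments": [[40, [0, 0, 0], [0.1, 0, 0]], [40, [0, 0, 0], [0.2, 0, 0]], [40, [0, 0, 0], [0.3, 0, 0]], [40, [0, 0, 0], [0.4, 0, 0]], [40, [0, 0, 0], [0.5, 0, 0]], [40, [0, 0, 0], [0.6, 0, 0]], [40, [0, 0, 0], [0.7, 0, 0]], [40, [0, 0, 0], [0.8, 0, 0]]]}}

```text
t: 29.25
ee_pos: [0.5707, 0.3345, 0.0557]
tool_rot: [[0.003, 0.09, 0.996], [0.003, 0.996, -0.09], [-1.0, 0.003, 0.003]]
contact_force: [6.1, 3.3, -0.6]
width: 0.562
```

Emit:
{"api": "drive_tool", "payload": {"increments": [[40, [0, 0, 0], [0.1, 0, 0]], [40, [0, 0, 0], [0.2, 0, 0]], [40, [0, 0, 0], [0.3, 0, 0]], [40, [0, 0, 0], [0.4, 0, 0]], [40, [0, 0, 0], [0.42, 0, 0]], [40, [0, 0, 0], [0.42, 0, 0]], [40, [0, 0, 0], [0.42, 0, 0]], [40, [0, 0, 0], [0.42, 0, 0]]]}}

```text
t: 29.92
ee_pos: [0.5711, 0.3343, 0.0557]
tool_rot: [[0.003, 0.485, 0.875], [0.003, 0.875, -0.485], [-1.0, 0.004, 0.002]]
contact_force: [7.0, 4.5, -1.0]
width: 0.561
```

```bash
python3 -c "
from h import *
plan((.5693,.3336,0.056,-28))
print(status.sense()['contact_force'],status.sense()['moment'])
p=cams.capture('side'); save(p,'s7.png',(270,410,170,320),4)
"
```

```text
t 29.92 pos [0.5711 0.3343 0.0557] psi -29.0 j [-13.  32. -28.  92.  17.  60. -75.] w 0.561
(0.5693, 0.3336, 0.056) shift [-0.012, -0.05, -0.04] rows 0.0 turn [-0.017, 0.002, -0.004]
[ 7.00097369  4.46987458 -1.039736  ] [ 1.00003404 -1.38934513 -0.04048312]
```

View pics/s7.png

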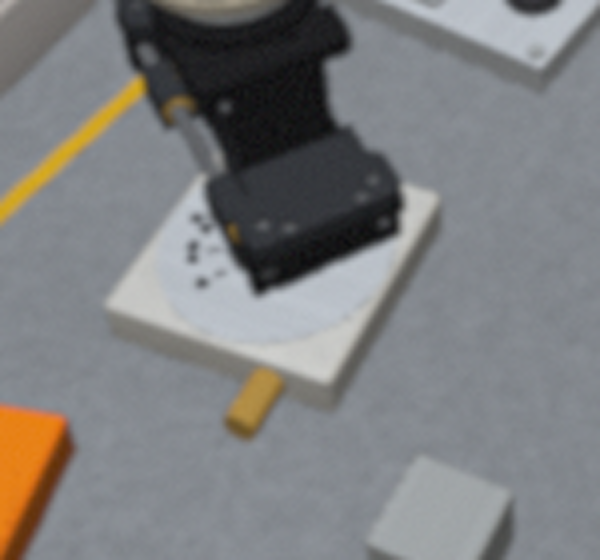

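Emit:
{"api": "drive_tool", "payload": {"increments": [[72, [0, 0, 0], [0, 0, 0]], [72, [0, 0, 0], [0, 0, 0]], [72, [0, 0, 0], [0, 0, 0]], [72, [0, 0, 0], [0, 0, 0]], [72, [-0.8, 0, 0], [0, 0, 0]], [72, [-2.0, 0, 0], [0, 0, 0]], [65, [-3.0, 0, 0], [0, 0, 0]], [65, [-3.0, 0, 0], [0, 0, 0]]]}}

```text
t: 30.63
ee_pos: [0.5716, 0.3353, 0.1518]
tool_rot: [[0.007, 0.485, 0.875], [0.005, 0.875, -0.485], [-1.0, 0.008, 0.004]]
contact_force: [0.0, 0.8, 0.5]
width: 0.769
```

```bash
python3 -c "
from h import *
cams.capture('top')
s=status.sense(); p=cams.capture('wrist'); save(p,'w8.png')
plan((.441,.101,0.14,21.4),(.441,.101,0.07,21.4))
p=cams.capture('top');W=cloud(p); print(blobs(W,.06,.08,(.39,.49),(.05,.15),10))
"
```

```text
t 30.73 pos [0.5699 0.3336 0.1465] psi -29.0 j [-12.  27. -30.  88.  14.  69. -73.] w 0.758
(0.441, 0.101, 0.14) shift [0.198, -8.865, 0.001] rows 6.4 turn [-0.88, 0.002, -0.001]
(0.441, 0.101, 0.07) shift [2.531, -8.869, -0.003] rows 6.6 turn [-0.88, 0.002, -0.001]
[{'n': 320, 'mean': [0.4399, 0.101, 0.074], 'rect': (440.5, 101.2, 44.2, 49.8, 21.2)}]
```

View pics/w8.png

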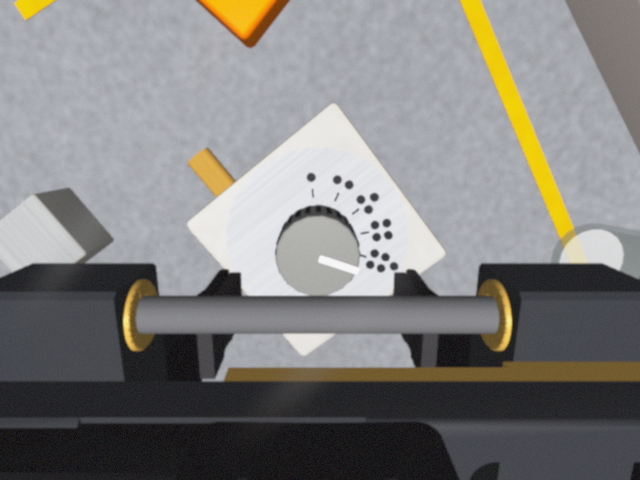

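```bash
python3 -c "
from h import *
s=status.sense(); p=cams.capture('wrist'); C=np.array([.5695,.3336])
def a(px,z):
  q=at_z(p,px,z,s)[:2]-C; return np.degrees(np.arctan2(q[1],q[0])).round(1),np.hypot(*q).round(4)
W=cloud(p,s);print(blobs(W,.066,.08,(.52,.62),(.28,.39),100))
print('index',a((258,320),.071),a((270,358),.071))
for n,px in dict(one=(177,311),two=(182,343),three=(202,368),four=(230,382),five=(262,382),t1=(192,313),t2=(197,336),t3=(211,356),t4=(233,365),t5=(257,363)).items(): print(n,a(px,.03))
"
```

```text
[{'n': 5644, 'mean': [0.5718, 0.3347, 0.0714], 'rect': (571.5, 333.9, 48.8, 49.0, 62.6)}]
index (np.float64(-69.5), np.float64(0.0025)) (np.float64(-49.4), np.float64(0.0255))
one (np.float64(66.2), np.float64(0.0408))
two (np.float64(36.5), np.float64(0.0411))
three (np.float64(6.8), np.float64(0.0416))
four (np.float64(-22.0), np.float64(0.0441))
five (np.float64(-49.9), np.float64(0.0478))
t1 (np.float64(65.5), np.float64(0.031))
t2 (np.float64(36.4), np.float64(0.0304))
t3 (np.float64(6.1), np.float64(0.0318))
t4 (np.float64(-23.1), np.float64(0.0326))
t5 (np.float64(-52.2), np.float64(0.0343))
```

The index lines up with the five-pip group, about -48° against -50°. Next is the mallet.

Emit:
{"api": "drive_tool", "payload": {"increments": [[65, [0.2, -1.0, 0], [-0.12, 0, 0]], [65, [0.2, -2.2, 0], [-0.24, 0, 0]], [65, [0.2, -3.5, 0], [-0.36, 0, 0]], [65, [0.2, -4.8, 0], [-0.48, 0, 0]], [65, [0.2, -6.1, 0], [-0.6, 0, 0]], [65, [0.2, -7.3, 0], [-0.72, 0, 0]], [65, [0.2, -8.3, 0], [-0.82, 0, 0]], [65, [0.2, -8.87, 0], [-0.88, 0, 0]]]}}

```text
t: 31.5
ee_pos: [0.4377, 0.0968, 0.1374]
tool_rot: [[-0.003, -0.368, 0.93], [-0.002, 0.93, 0.368], [-1.0, -0.0, -0.004]]
contact_force: [-0.1, -0.2, 0.1]
width: 0.749
```

```bash
python3 -c "
from h import *
for i in range(5): cams.capture('top')
s=status.sense(); p=cams.capture('wrist'); save(p,'w9.png'); W=cloud(p,s);print(blobs(W,.066,.08,(.39,.49),(.05,.15),100))
plan((.441,.1015,0.056,21.3))
"
```

```text
[{'n': 6240, 'mean': [0.44, 0.1046, 0.0742], 'rect': (440.4, 103.3, 44.1, 44.0, 21.4)}]
t 31.8 pos [0.4405 0.1015 0.1387] psi 21.4 j [ 16.   3. -35. 116.   2.  61.   1.] w 0.746
(0.441, 0.1015, 0.056) shift [2.756, -0.007, 0.017] rows 2.0 turn [0.002, -0.0, -0.001]
```

View pics/w9.png

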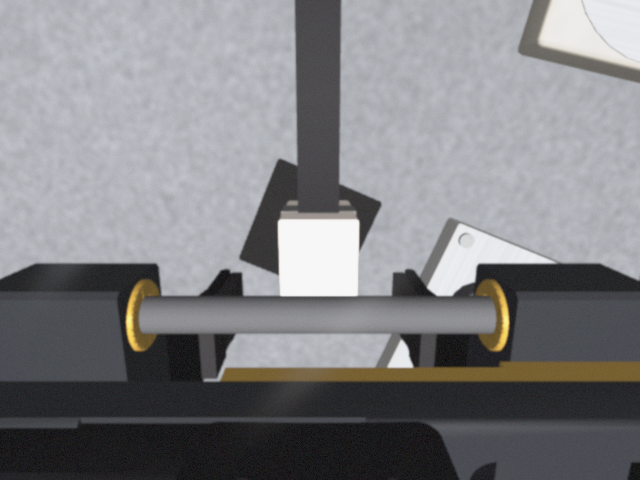

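Emit:
{"api": "drive_tool", "payload": {"increments": [[65, [0.8, 0, 0.01], [0, 0, 0]], [65, [1.7, 0, 0.01], [0, 0, 0]], [65, [2.5, 0, 0.01], [0, 0, 0]], [65, [2.74, 0, 0.01], [0, 0, 0]], [65, [2.74, 0, 0.01], [0, 0, 0]], [65, [2.74, 0, 0.01], [0, 0, 0]], [30, [2.74, 0, 0.01], [0, 0, 0]], [30, [2.74, 0, 0.01], [0, 0, 0]]], "newtons": 60}}

```text
t: 32.47
ee_pos: [0.4417, 0.101, 0.0581]
tool_rot: [[0.002, -0.365, 0.931], [0.0, 0.931, 0.365], [-1.0, -0.001, 0.002]]
contact_force: [1.3, -0.4, 0.5]
width: 0.665
```

Emit:
{"api": "drive_tool", "payload": {"increments": [[30, [0, 0, 0], [0, 0, 0]], [30, [0, 0, 0], [0, 0, 0]], [30, [0, 0, 0], [0, 0, 0]], [30, [0, 0, 0], [0, 0, 0]], [30, [0, 0, 0], [0, 0, 0]], [30, [0, 0, 0], [0, 0, 0]], [30, [0, 0, 0], [0, 0, 0]], [30, [0, 0, 0], [0, 0, 0]]]}}

```text
t: 33.13
ee_pos: [0.4412, 0.1006, 0.0575]
tool_rot: [[0.001, -0.365, 0.931], [-0.0, 0.931, 0.365], [-1.0, -0.0, 0.001]]
contact_force: [-1.8, -0.6, 6.9]
width: 0.503
```

```bash
python3 -c "
from h import *
print(PEG)
plan((.4405,.1015,.17,21.3),(*PEG[4],.16,70))
"
```

```text
[(0.5564928, -0.2075), (0.5571463999999999, -0.1315), (0.5578, -0.0555), (0.5584536, 0.020499999999999997), (0.5591071999999999, 0.0965)]
t 33.13 pos [0.4412 0.1006 0.0575] psi 21.4 j [ 14.  10. -35. 121.   7.  51.  -3.] w 0.503
(0.4405, 0.1015, 0.17) shift [-3.751, 0.034, -0.008] rows 2.7 turn [0.002, 0.001, 0.0]
(0.5591071999999999, 0.0965, 0.16) shift [-3.413, -1.565, 3.611] rows 3.7 turn [-0.848, 0.001, 0.001]
```

Emit:
{"api": "drive_tool", "payload": {"increments": [[30, [-0.8, 0, 0], [0, 0, 0]], [30, [-1.8, 0, 0], [0, 0, 0]], [30, [-2.8, 0, 0], [-0.05, 0, 0]], [30, [-3.4, -0.1, 0.3], [-0.17, 0, 0]], [30, [-3.5, -0.4, 0.9], [-0.29, 0, 0]], [30, [-3.5, -0.7, 1.6], [-0.41, 0, 0]], [30, [-3.5, -1.0, 2.3], [-0.53, 0, 0]], [30, [-3.5, -1.3, 3.0], [-0.65, 0, 0]]]}}

```text
t: 33.8
ee_pos: [0.5392, 0.0967, 0.1614]
tool_rot: [[-0.001, -0.857, 0.515], [-0.001, 0.515, 0.857], [-1.0, 0.0, -0.001]]
contact_force: [0.7, 0.5, -3.8]
width: 0.497
```

Emit:
{"api": "drive_tool", "payload": {"increments": [[30, [0, 0, 0], [-0.1, 0, 0]], [30, [0, 0, 0], [-0.2, 0, 0]], [30, [0, 0, 0], [-0.2, 0, 0]], [30, [0, 0, 0], [-0.2, 0, 0]], [30, [0, 0, 0], [-0.2, 0, 0]], [30, [0, 0, 0], [-0.2, 0, 0]], [30, [0, 0, 0], [-0.2, 0, 0]], [30, [0, 0, 0], [-0.2, 0, 0]]]}}

```text
t: 34.47
ee_pos: [0.5386, 0.0972, 0.1619]
tool_rot: [[0.0, -0.94, 0.341], [-0.0, 0.341, 0.94], [-1.0, -0.0, -0.0]]
contact_force: [0.2, 0.3, -4.2]
width: 0.503
```

```bash
python3 -c "
from h import *
s=status.sense(); p=cams.capture('wrist'); save(p,'w10.png')
p=cams.capture('side'); save(p,'s10.png',(150,330,200,440),3.2)
plan((*PEG[4],.14,70))
"
```

```text
t 34.57 pos [0.5387 0.0972 0.1619] psi 70.1 j [ 18.  14. -38. 103.   9.  66.  48.] w 0.498
(0.5591071999999999, 0.0965, 0.14) shift [0.731, -0.648, 0.21] rows 0.7 turn [0.002, 0.0, 0.0]
```

View pics/w10.png

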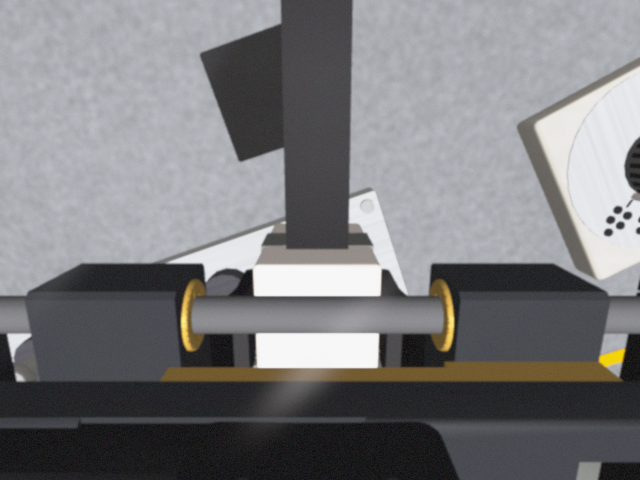

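View pics/s10.png

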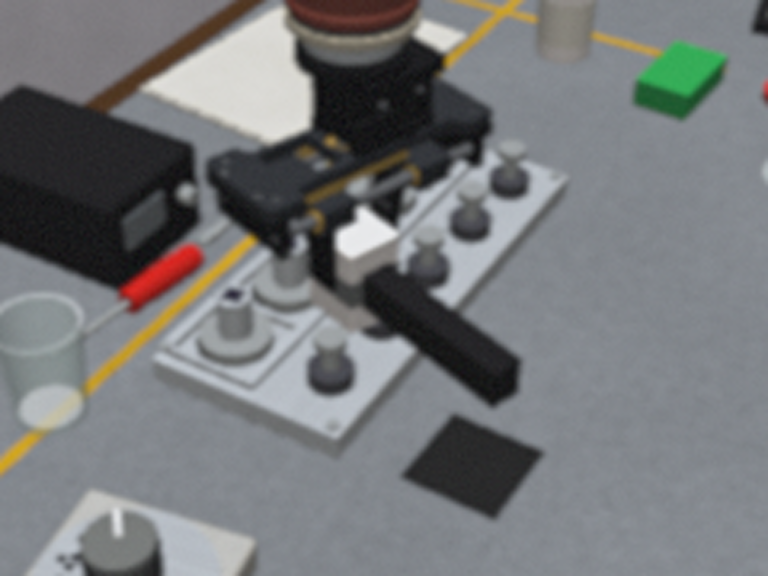

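Emit:
{"api": "drive_tool", "payload": {"increments": [[30, [0.4, -0.35, 0.1], [0, 0, 0]], [30, [0.73, -0.64, 0.2], [0, 0, 0]], [30, [0.73, -0.64, 0.2], [0, 0, 0]], [30, [0.73, -0.64, 0.2], [0, 0, 0]], [30, [0.73, -0.64, 0.2], [0, 0, 0]], [30, [0.73, -0.64, 0.2], [0, 0, 0]], [30, [0.73, -0.64, 0.2], [0, 0, 0]], [30, [0.73, -0.64, 0.2], [0, 0, 0]]]}}

```text
t: 35.23
ee_pos: [0.5588, 0.0964, 0.1404]
tool_rot: [[0.001, -0.94, 0.34], [-0.0, 0.34, 0.94], [-1.0, -0.001, 0.0]]
contact_force: [1.5, 0.4, -4.3]
width: 0.503
```

```bash
python3 -c "
from h import *
plan((*PEG[4],.14,70),(*PEG[4],.102,70))
"
```

```text
t 35.23 pos [0.5588 0.0964 0.1404] psi 70.1 j [ 17.  18. -37. 101.  12.  65.  47.] w 0.503
(0.5591071999999999, 0.0965, 0.14) shift [0.015, -0.009, 0.008] rows 0.0 turn [0.002, 0.0, 0.001]
(0.5591071999999999, 0.0965, 0.102) shift [1.281, -0.008, 0.008] rows 0.9 turn [0.002, 0.0, 0.001]
```

Emit:
{"api": "drive_tool", "payload": {"increments": [[30, [0.45, 0, 0], [0, 0, 0]], [30, [0.9, 0, 0], [0, 0, 0]], [30, [1.25, 0, 0], [0, 0, 0]], [30, [1.3, 0, 0], [0, 0, 0]], [30, [0.6, 0, 0], [0, 0, 0]], [30, [0, 0, 0], [0, 0, 0]], [30, [0, 0, 0], [0, 0, 0]], [30, [0, 0, 0], [0, 0, 0]]]}}

```text
t: 35.9
ee_pos: [0.5588, 0.0962, 0.1392]
tool_rot: [[0.0, -0.94, 0.34], [-0.0, 0.34, 0.94], [-1.0, -0.0, 0.0]]
contact_force: [0.5, 0.4, -4.0]
width: 0.498
```

```bash
python3 -c "
from h import *
plan((*PEG[3],.14,70))
p=cams.capture('side'); save(p,'s11.png',(150,330,200,440),3.2)
"
```

```text
t 35.9 pos [0.5588 0.0962 0.1392] psi 70.1 j [ 17.  18. -37. 101.  12.  65.  47.] w 0.498
(0.5584536, 0.020499999999999997, 0.14) shift [-0.025, -0.847, -2.377] rows 1.8 turn [0.002, 0.0, 0.0]
```

View pics/s11.png

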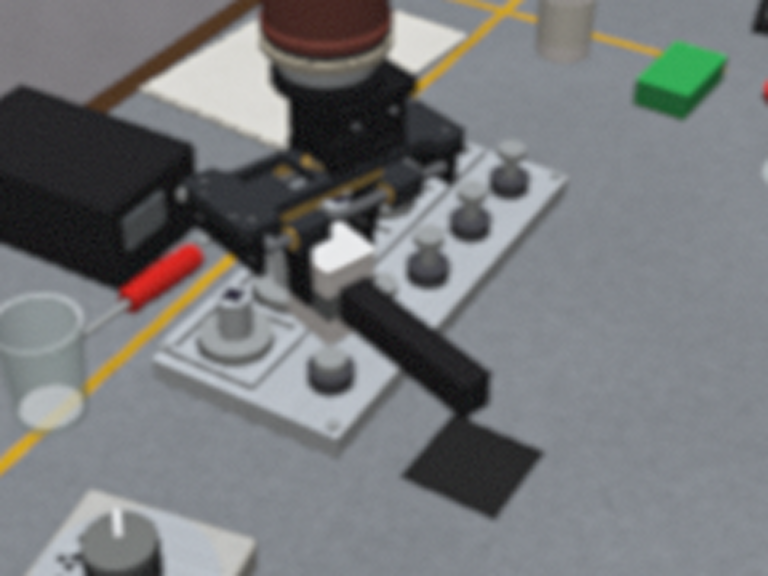

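Peg 5 is down. On to peg 4.

Emit:
{"api": "drive_tool", "payload": {"increments": [[30, [0, -0.35, -1.0], [0, 0, 0]], [30, [0, -0.7, -2.0], [0, 0, 0]], [30, [0, -0.84, -2.38], [0, 0, 0]], [30, [0, -0.84, -2.38], [0, 0, 0]], [30, [0, -0.84, -2.38], [0, 0, 0]], [30, [0.45, -0.84, -2.38], [0, 0, 0]], [30, [0.9, -0.84, -2.38], [0, 0, 0]], [30, [1.25, -0.84, -2.38], [0, 0, 0]]]}}

```text
t: 36.62
ee_pos: [0.5585, 0.0221, 0.1019]
tool_rot: [[0.001, -0.941, 0.338], [0.001, 0.338, 0.941], [-1.0, -0.001, 0.001]]
contact_force: [-0.5, 0.4, -3.9]
width: 0.503
```

Emit:
{"api": "drive_tool", "payload": {"increments": [[30, [0.02, 0, 0], [0, 0, 0]], [30, [-0.6, 0, 0], [0, 0, 0]], [30, [-1.22, 0, 0], [0, 0, 0]], [30, [-1.22, 0, 0], [0, 0, 0]], [30, [-1.22, 0, 0], [0, 0, 0]], [30, [-1.22, 0, 0], [0, 0, 0]], [30, [-1.22, 0, 0], [0, 0, 0]], [30, [-1.22, 0, 0], [0, 0, 0]]]}}

```text
t: 37.28
ee_pos: [0.5575, 0.0206, 0.1378]
tool_rot: [[-0.002, -0.941, 0.34], [0.0, 0.34, 0.941], [-1.0, 0.002, -0.0]]
contact_force: [-1.0, -0.1, -3.4]
width: 0.503
```

```bash
python3 -c "
from h import *
plan((*PEG[3],.14,70),(*PEG[2],.14,70))
"
```

```text
t 37.28 pos [0.5575 0.0206 0.1378] psi 70.1 j [ 24.  17. -35. 103.  10.  64.  55.] w 0.503
(0.5584536, 0.020499999999999997, 0.14) shift [-0.073, -0.031, 0.006] rows 0.1 turn [0.002, -0.0, -0.002]
(0.5578, -0.0555, 0.14) shift [-0.074, -0.871, -2.384] rows 1.8 turn [0.002, -0.0, -0.002]
```

Emit:
{"api": "drive_tool", "payload": {"increments": [[30, [-0.07, -0.35, -1.0], [0, 0, 0]], [30, [-0.07, -0.7, -2.0], [0, 0, 0]], [30, [-0.07, -0.87, -2.38], [0, 0, 0]], [30, [-0.07, -0.87, -2.38], [0, 0, 0]], [30, [-0.07, -0.87, -2.38], [0, 0, 0]], [30, [0.4, -0.87, -2.38], [0, 0, 0]], [30, [0.85, -0.87, -2.38], [0, 0, 0]], [30, [1.18, -0.87, -2.38], [0, 0, 0]]]}}

```text
t: 37.95
ee_pos: [0.5599, -0.0539, 0.1043]
tool_rot: [[0.003, -0.941, 0.338], [0.0, 0.338, 0.941], [-1.0, -0.003, 0.001]]
contact_force: [1.9, -1.2, -0.4]
width: 0.504
```

Emit:
{"api": "drive_tool", "payload": {"increments": [[30, [0.02, 0, 0], [0, 0, 0]], [30, [-0.6, 0, 0], [0, 0, 0]], [30, [-1.22, 0, 0], [0, 0, 0]], [30, [-1.22, 0, 0], [0, 0, 0]], [30, [-1.22, 0, 0], [0, 0, 0]], [30, [-1.22, 0, 0], [0, 0, 0]], [30, [-1.22, 0, 0], [0, 0, 0]], [30, [-1.22, 0, 0], [0, 0, 0]]]}}

```text
t: 38.62
ee_pos: [0.5578, -0.0553, 0.1392]
tool_rot: [[-0.002, -0.941, 0.34], [0.0, 0.34, 0.941], [-1.0, 0.002, -0.0]]
contact_force: [0.5, -0.4, -4.2]
width: 0.499
```

```bash
python3 -c "
from h import *
plan((*PEG[2],.14,70),(*PEG[1],.14,70))
p=cams.capture('side'); save(p,'s12.png',(150,330,200,440),3.2)
"
```

```text
t 38.62 pos [ 0.5578 -0.0553  0.1392] psi 70.1 j [ 29.  16. -33. 102.  10.  64.  63.] w 0.499
(0.5578, -0.0555, 0.14) shift [-0.028, -0.001, -0.007] rows 0.0 turn [0.002, -0.0, -0.002]
(0.5571463999999999, -0.1315, 0.14) shift [-0.029, -0.842, -2.397] rows 1.8 turn [0.002, -0.0, -0.002]
```

View pics/s12.png

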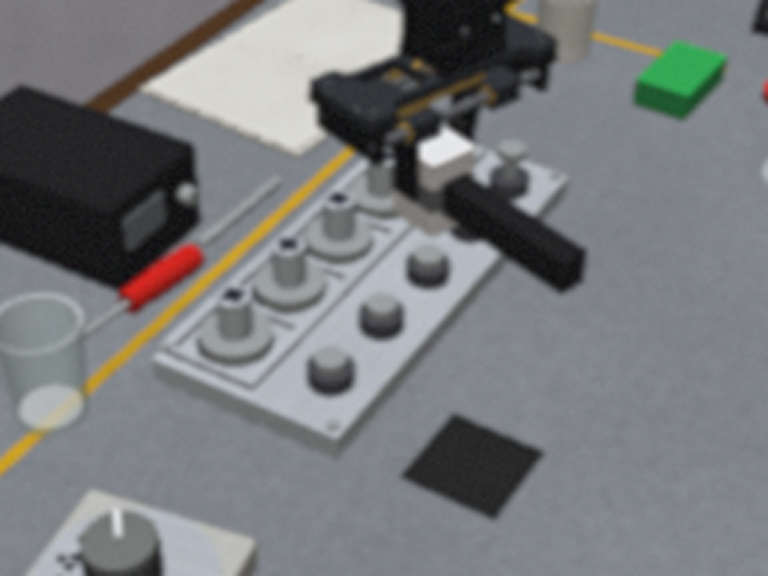

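Pegs 3, 4 and 5 are all down. Peg 2 next, then peg 1.

Emit:
{"api": "drive_tool", "payload": {"increments": [[30, [-0.03, -0.35, -1.0], [0, 0, 0]], [30, [-0.03, -0.7, -2.0], [0, 0, 0]], [30, [-0.03, -0.84, -2.4], [0, 0, 0]], [30, [-0.03, -0.84, -2.4], [0, 0, 0]], [30, [-0.03, -0.84, -2.4], [0, 0, 0]], [30, [0.45, -0.84, -2.4], [0, 0, 0]], [30, [0.9, -0.84, -2.4], [0, 0, 0]], [30, [1.23, -0.84, -2.4], [0, 0, 0]]]}}

```text
t: 39.33
ee_pos: [0.559, -0.1304, 0.1039]
tool_rot: [[0.003, -0.941, 0.338], [-0.0, 0.338, 0.941], [-1.0, -0.002, 0.001]]
contact_force: [-0.5, -0.5, -3.9]
width: 0.5
```

Emit:
{"api": "drive_tool", "payload": {"increments": [[30, [0.02, 0, 0], [0, 0, 0]], [30, [-0.6, 0, 0], [0, 0, 0]], [30, [-1.22, 0, 0], [0, 0, 0]], [30, [-1.22, 0, 0], [0, 0, 0]], [30, [-1.22, 0, 0], [0, 0, 0]], [30, [-1.22, 0, 0], [0, 0, 0]], [30, [-1.22, 0, 0], [0, 0, 0]], [30, [-1.22, 0, 0], [0, 0, 0]]]}}

```text
t: 40.0
ee_pos: [0.5571, -0.1315, 0.1388]
tool_rot: [[-0.002, -0.941, 0.34], [0.001, 0.34, 0.941], [-1.0, 0.002, -0.0]]
contact_force: [0.1, 0.3, -4.0]
width: 0.504
```

```bash
python3 -c "
from h import *
plan((*PEG[1],.14,70),(*PEG[0],.14,70))
"
```

```text
t 40.0 pos [ 0.5571 -0.1315  0.1388] psi 70.1 j [ 35.  17. -30. 101.  10.  65.  71.] w 0.504
(0.5571463999999999, -0.1315, 0.14) shift [-0.038, -0.002, 0.001] rows 0.0 turn [0.002, -0.0, -0.002]
(0.5564928, -0.2075, 0.14) shift [-0.04, -0.842, -2.389] rows 1.8 turn [0.002, -0.0, -0.002]
```

Emit:
{"api": "drive_tool", "payload": {"increments": [[30, [-0.04, -0.35, -1.0], [0, 0, 0]], [30, [-0.04, -0.7, -2.0], [0, 0, 0]], [30, [-0.04, -0.84, -2.4], [0, 0, 0]], [30, [-0.04, -0.84, -2.4], [0, 0, 0]], [30, [-0.04, -0.84, -2.4], [0, 0, 0]], [30, [0.45, -0.84, -2.4], [0, 0, 0]], [30, [0.9, -0.84, -2.4], [0, 0, 0]], [30, [1.23, -0.84, -2.4], [0, 0, 0]]]}}

```text
t: 40.67
ee_pos: [0.5577, -0.2068, 0.1026]
tool_rot: [[0.001, -0.941, 0.339], [0.0, 0.339, 0.941], [-1.0, -0.001, 0.001]]
contact_force: [-0.2, -0.4, -1.3]
width: 0.501
```

Emit:
{"api": "drive_tool", "payload": {"increments": [[30, [0.02, 0, 0], [0, 0, 0]], [30, [-0.6, 0, 0], [0, 0, 0]], [30, [-1.4, 0, 0], [0, 0, 0]], [30, [-1.9, 0, 0], [0, 0, 0]], [30, [-1.9, -0.5, 0], [0, 0, 0]], [30, [-1.9, 0.5, 0], [0, 0, 0]], [30, [-1.9, 1.5, 0], [0, 0, 0]], [30, [-1.9, 2.0, 0], [0, 0, 0]]]}}

```text
t: 41.33
ee_pos: [0.4976, -0.1857, 0.1587]
tool_rot: [[-0.004, -0.941, 0.339], [0.002, 0.339, 0.941], [-1.0, 0.004, 0.0]]
contact_force: [0.6, -0.9, -3.6]
width: 0.503
```

```bash
python3 -c "
from h import *
p=cams.capture('side'); save(p,'s13.png',(150,330,200,440),3.2)
p=cams.capture('side')
W=cloud(p); [print(b) for b in blobs(W,.045,.075,(.53,.585),(-.25,.13),10)]
plan((.437,.1,.16,70),(.437,.1,.0575,70))
p=cams.capture('top'); W=cloud(p); [print(b) for b in blobs(W,.045,.075,(.53,.585),(-.25,.13),10)]
"
```

```text
{'n': 38, 'mean': [0.5538, -0.2071, 0.0487], 'rect': (554.2, -207.5, 20.4, 25.1, 26.4)}
{'n': 47, 'mean': [0.5553, -0.1313, 0.0488], 'rect': (554.8, -132.2, 25.0, 25.6, 67.4)}
{'n': 51, 'mean': [0.556, -0.0562, 0.0491], 'rect': (556.2, -57.0, 23.4, 25.9, 43.8)}
{'n': 61, 'mean': [0.5564, 0.0202, 0.0487], 'rect': (557.1, 19.8, 27.9, 24.5, 79.6)}
{'n': 71, 'mean': [0.557, 0.0963, 0.0488], 'rect': (557.5, 95.4, 23.4, 27.4, 43.0)}
t 41.43 pos [ 0.498  -0.1862  0.1595] psi 70.2 j [ 42.  11. -29. 105.   6.  65.  81.] w 0.5
(0.437, 0.1, 0.16) shift [-0.008, 5.147, 8.285] rows 7.0 turn [0.003, -0.001, -0.003]
(0.437, 0.1, 0.0575) shift [3.408, 5.138, 8.288] rows 7.4 turn [0.003, -0.001, -0.003]
{'n': 68, 'mean': [0.5593, 0.097, 0.0503], 'rect': (559.6, 96.8, 22.4, 22.3, 3.9)}
{'n': 68, 'mean': [0.5584, 0.0207, 0.0499], 'rect': (558.3, 20.8, 24.4, 21.8, 0.3)}
{'n': 71, 'mean': [0.558, -0.0548, 0.0502], 'rect': (558.5, -55.4, 25.4, 22.0, 1.2)}
```

View pics/s13.png

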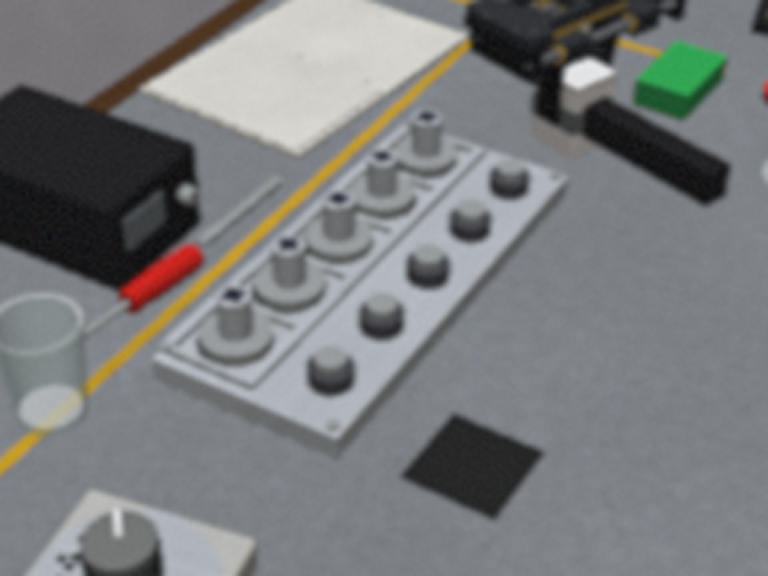

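```bash
python3 -c "
from h import *
for n in ('side','top'):
  p=cams.capture(n); W=cloud(p)
  m=(p['image'].max(2)<60)&(W[...,2]<.012)&(W[...,0]>.36)&(W[...,0]<.5)&(W[...,1]>.02)&(W[...,1]<.18)
  k,l,st,c=cv2.connectedComponentsWithStats(m.astype(np.uint8))
  for i in range(1,k):
    if st[i,4]>100: print(n,st[i],at_z(p,c[i][::-1],.004))
plan((.436,.099,.16,21.4))
"
```

```text
side [327 280  41  31 703] [0.43169997 0.10187578 0.004     ]
t 41.58 pos [ 0.5009 -0.1874  0.1602] psi 70.1 j [ 42.  11. -29. 105.   6.  65.  81.] w 0.504
(0.436, 0.099, 0.16) shift [0.004, 5.277, 8.246] rows 7.0 turn [0.851, 0.0, 0.0]
```

Emit:
{"api": "drive_tool", "payload": {"increments": [[30, [0, 0.5, 0.7], [0.1, 0, 0]], [30, [0, 1.1, 1.7], [0.2, 0, 0]], [30, [0, 1.8, 2.8], [0.3, 0, 0]], [30, [0, 2.5, 3.9], [0.4, 0, 0]], [30, [0, 3.2, 5.0], [0.5, 0, 0]], [30, [0, 3.9, 6.1], [0.6, 0, 0]], [30, [0, 4.5, 7.0], [0.7, 0, 0]], [30, [0, 5.0, 7.8], [0.8, 0, 0]]]}}

```text
t: 42.25
ee_pos: [0.4387, 0.0864, 0.1604]
tool_rot: [[0.001, -0.409, 0.913], [0.001, 0.913, 0.409], [-1.0, 0.0, 0.001]]
contact_force: [0.0, 0.5, -3.7]
width: 0.501
```

Emit:
{"api": "drive_tool", "payload": {"increments": [[30, [0, 0, 0], [0.05, 0, 0]], [30, [0, 0, 0], [0.05, 0, 0]], [30, [0, 0, 0], [0.05, 0, 0]], [30, [0, 0, 0], [0.05, 0, 0]], [30, [0, 0, 0], [0.05, 0, 0]], [30, [0, 0, 0], [0.05, 0, 0]], [30, [0, 0, 0], [0.05, 0, 0]], [30, [0, 0, 0], [0.05, 0, 0]]]}}

```text
t: 42.92
ee_pos: [0.4391, 0.0831, 0.16]
tool_rot: [[-0.0, -0.365, 0.931], [0.0, 0.931, 0.365], [-1.0, 0.0, -0.0]]
contact_force: [-0.1, -0.5, -3.6]
width: 0.501
```

```bash
python3 -c "
from h import *
plan((.434,.1,.075,21.4),(.434,.1,.0575,21.4))
"
```

```text
t 42.92 pos [0.4391 0.0831 0.16  ] psi 21.4 j [ 25.   1. -41. 115.   1.  64.   5.] w 0.501
(0.434, 0.1, 0.075) shift [2.834, 0.586, 0.047] rows 2.1 turn [0.0, -0.0, -0.0]
(0.434, 0.1, 0.0575) shift [3.417, 0.586, 0.047] rows 2.5 turn [0.0, -0.0, -0.0]
```

Emit:
{"api": "drive_tool", "payload": {"increments": [[30, [0.6, 0.4, 0.03], [0, 0, 0]], [30, [1.4, 0.59, 0.05], [0, 0, 0]], [30, [2.2, 0.59, 0.05], [0, 0, 0]], [30, [2.8, 0.59, 0.05], [0, 0, 0]], [30, [3.1, 0.59, 0.05], [0, 0, 0]], [30, [3.25, 0.59, 0.05], [0, 0, 0]], [30, [3.3, 0.59, 0.05], [0, 0, 0]], [30, [3.3, 0.59, 0.05], [0, 0, 0]]]}}

```text
t: 43.58
ee_pos: [0.4344, 0.1005, 0.0615]
tool_rot: [[0.001, -0.365, 0.931], [0.0, 0.931, 0.365], [-1.0, 0.0, 0.001]]
contact_force: [0.9, 0.2, -3.4]
width: 0.499
```

```bash
python3 -c "
from h import *
for i in range(2): p=cams.capture('side')
save(p,'s14.png',(250,350,300,420),5)
plan((.434,.1,.0575,21.4)); print(status.sense()['contact_force'])
"
```

```text
t 43.68 pos [0.4347 0.1006 0.062 ] psi 21.4 j [ 21.  10. -42. 121.   8.  52.  -4.] w 0.501
(0.434, 0.1, 0.0575) shift [0.15, -0.01, -0.03] rows 0.1 turn [0.0, 0.002, 0.0]
[-0.10008524  0.09384657 -3.51345146]
```

View pics/s14.png

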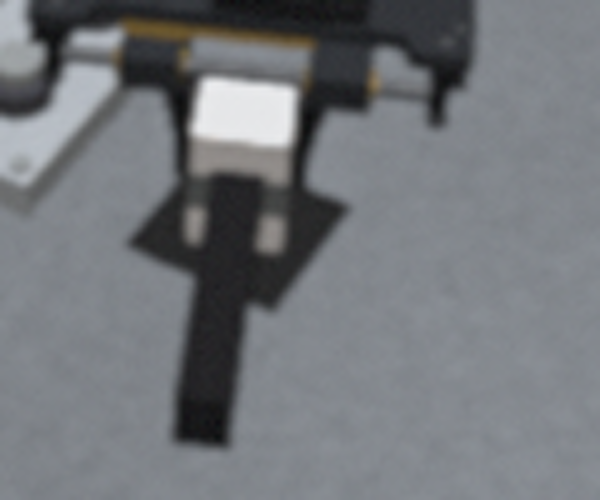

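Emit:
{"api": "drive_tool", "payload": {"increments": [[30, [0.05, 0, 0], [0, 0, 0]], [30, [0.1, 0, 0], [0, 0, 0]], [30, [0.13, 0, 0], [0, 0, 0]], [30, [0.16, 0, 0], [0, 0, 0]], [30, [0.17, 0, 0], [0, 0, 0]], [30, [0.17, 0, 0], [0, 0, 0]], [30, [0.17, 0, 0], [0, 0, 0]], [30, [0.17, 0, 0], [0, 0, 0]]]}}

```text
t: 44.35
ee_pos: [0.4339, 0.1005, 0.0559]
tool_rot: [[-0.0, -0.365, 0.931], [0.0, 0.931, 0.365], [-1.0, 0.0, -0.0]]
contact_force: [-0.9, 0.5, -3.7]
width: 0.502
```

Emit:
{"api": "drive_tool", "payload": {"increments": [[70, [0, 0, 0], [0, 0, 0]], [70, [0, 0, 0], [0, 0, 0]], [70, [0, 0, 0], [0, 0, 0]], [70, [0, 0, 0], [0, 0, 0]], [70, [0, 0, 0], [0, 0, 0]], [70, [0, 0, 0], [0, 0, 0]], [70, [0, 0, 0], [0, 0, 0]], [70, [0, 0, 0], [0, 0, 0]]]}}

```text
t: 45.02
ee_pos: [0.434, 0.1005, 0.056]
tool_rot: [[0.0, -0.365, 0.931], [0.0, 0.931, 0.365], [-1.0, 0.0, 0.0]]
contact_force: [-0.2, 0.3, 0.0]
width: 0.801
```

Emit:
{"api": "drive_tool", "payload": {"increments": [[70, [-0.4, 0, 0], [0, 0, 0]], [70, [-1.0, 0, 0], [0, 0, 0]], [70, [-2.0, 0, 0], [0, 0, 0]], [70, [-3.0, 0, 0], [0, 0, 0]], [70, [-4.0, 0, 0], [0, 0, 0]], [70, [-5.0, 1.0, 0], [0, 0, 0]], [70, [-5.0, 2.2, 0], [0, 0, 0]], [70, [-5.0, 3.4, 0], [0, 0, 0]]]}}

```text
t: 45.68
ee_pos: [0.3973, 0.1966, 0.2079]
tool_rot: [[0.004, -0.363, 0.932], [0.0, 0.932, 0.363], [-1.0, -0.001, 0.004]]
contact_force: [1.0, 1.0, -0.6]
width: 0.802
```

Emit:
{"api": "drive_tool", "payload": {"increments": [[70, [0, 1.2, 0], [0, 0, 0]], [70, [0, 2.4, 0], [0, 0, 0]], [70, [0, 3.6, 0], [0, 0, 0]], [70, [0, 4.8, 0], [0, 0, 0]], [70, [0, 6.0, 0], [0, 0, 0]], [70, [0, 7.0, 0], [0, 0, 0]], [70, [0, 7.0, 0], [0, 0, 0]], [70, [0, 7.0, 0], [0, 0, 0]]]}}

```text
t: 46.35
ee_pos: [0.3185, 0.3924, 0.2058]
tool_rot: [[-0.001, -0.369, 0.929], [0.001, 0.929, 0.369], [-1.0, 0.001, -0.001]]
contact_force: [0.0, 0.1, -1.3]
width: 0.805
```

```bash
python3 -c "
from h import *
for i in range(4): cams.capture('top')
plan((.5,.4,.2,70)); print(status.sense()['contact_force'])
for n in('top','side'):
  p=cams.capture(n); save(p,n+'_end.png'); W=cloud(p)
  print(n,'mallet'); [print(b) for b in blobs(W,.06,.085,(.38,.49),(.04,.16),10)]
  print('pegs'); [print(b) for b in blobs(W,.045,.08,(.53,.585),(-.25,.13),10)]
  print('posts'); [print(b) for b in blobs(W,.06,.085,(.61,.69),(-.3,.15),10)]
"
```

```text
t 46.55 pos [0.3208 0.3897 0.2058] psi 21.3 j [  1.  10. -61. 104.  10.  71. -42.] w 0.803
(0.5, 0.4, 0.2) shift [0.195, -1.848, 5.689] rows 4.3 turn [-0.85, -0.0, 0.001]
[0.11665976 0.15399236 0.65269327]
top mallet
{'n': 325, 'mean': [0.433, 0.1017, 0.074], 'rect': (433.4, 102.0, 44.4, 49.9, 21.3)}
pegs
{'n': 66, 'mean': [0.5595, 0.0968, 0.0499], 'rect': (559.5, 96.9, 22.5, 21.8, 1.6)}
{'n': 66, 'mean': [0.559, 0.0212, 0.0493], 'rect': (558.8, 20.8, 25.4, 21.8, 0.2)}
{'n': 69, 'mean': [0.5581, -0.0551, 0.05], 'rect': (558.7, -55.6, 23.6, 24.0, 78.5)}
{'n': 72, 'mean': [0.5571, -0.1309, 0.0499], 'rect': (556.7, -131.4, 24.8, 22.2, 1.6)}
{'n': 74, 'mean': [0.5566, -0.2067, 0.05], 'rect': (557.3, -208.2, 25.0, 26.7, 12.3)}
posts
{'n': 87, 'mean': [0.6467, 0.0963, 0.0716], 'rect': (647.5, 95.7, 27.2, 24.6, 3.0)}
{'n': 89, 'mean': [0.6464, 0.0204, 0.072], 'rect': (647.3, 20.0, 27.7, 24.5, 0.5)}
{'n': 90, 'mean': [0.6451, -0.0552, 0.0714], 'rect': (645.5, -55.8, 24.9, 26.2, 87.8)}
{'n': 88, 'mean': [0.6462, -0.13, 0.0722], 'rect': (646.6, -129.7, 26.8, 26.6, 61.0)}
{'n': 88, 'mean': [0.644, -0.2075, 0.0723], 'rect': (644.4, -208.1, 26.3, 25.8, 21.3)}
side mallet
pegs
{'n': 40, 'mean': [0.5608, 0.0994, 0.0486], 'rect': (562.2, 99.1, 13.3, 28.8, 38.0)}
posts
{'n': 30, 'mean': [0.6493, -0.0499, 0.0684], 'rect': (650.6, -50.9, 8.3, 22.4, 31.8)}
{'n': 90, 'mean': [0.6433, 0.0213, 0.0686], 'rect': (644.7, 19.2, 27.4, 26.8, 66.5)}
{'n': 94, 'mean': [0.644, 0.0974, 0.0695], 'rect': (645.3, 95.6, 25.2, 28.3, 35.2)}
```

View pics/top_end.png

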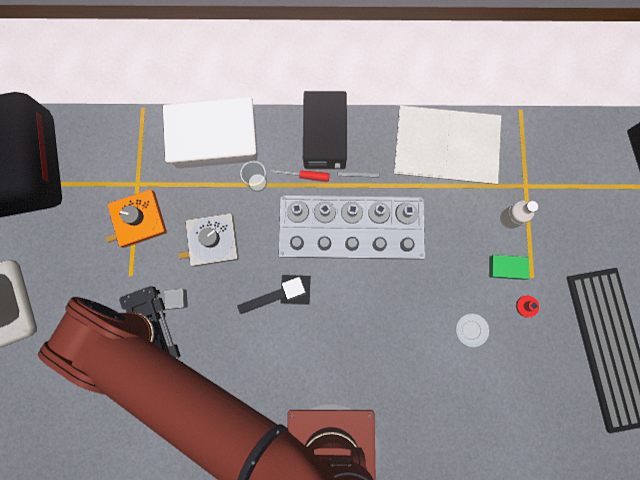

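View pics/side_end.png

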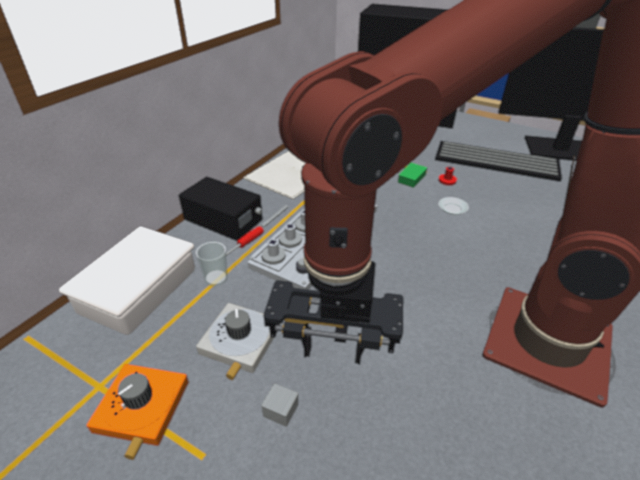

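```bash
python3 -c "
from h import *
print(arm.sign_off())"
```

```text
the job is handed in; nothing more can be done
None
```

I finished the job and handed it in at about 47 s of the 210 s allowed; no verdict is reported. All five grey carriers are in pockets 1–5. I tapped all five pegs down with the mallet, turned the sleeve to five pips, and stood the mallet back on its pad.

Last checks:
- **Carriers:** post tops are about 72 mm above the table, so they lie flat. Centres are about 2–3 mm or less from the pocket centres.
- **Pegs:** all five tops read about 50 mm, which is fully down. I have no direct reading of how fast a peg moved. The tap was commanded at about 0.14 m/s, well over the 30 mm/s needed.
- **Sleeve:** I measured the index about 2° from the five-pip group, within the 0.12 rad (7°) allowed.
- **Mallet:** it is standing upright with its top at 74 mm, about 2 mm from the measured pad centre.
- **Bystanders and look-alikes:** none looked moved in the final pictures, and the red carrier and orange sleeve were left alone.

Two readings did not agree fully:
- **Pocket and carrier positions:** the cameras differed by 2–3 mm, which is within tolerance.
- **Final side view:** the arm hid the mallet and most of the pegs, so those last readings come from the top camera. The side camera had shown all five pegs down just before the mallet went back.

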